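# Empty the sander's catch tray into the tote

## Robot

A 6-joint arm with a two-finger parallel gripper is mounted at the origin on the work surface. World frame = base frame: x ahead of the robot, y to its left, z up, the work surface at z = 0. Lengths are in m, angles in rad, forces in N, time in s.
With the tool pointing down it reaches from about 0.425 to 1.125 m from the base axis. Payload 14.9 kg.
Tool frame: the origin (TCP) lies midway between the tips of the shut fingers; the grasp point (between the pads) lies 19 mm behind it (arm.pinch_z is the distance from the TCP to the grasp point, in m); z points along the fingers, y is the line along which they close (so a half turn about z gives the same grasp; the last joint's range is limited). The gripper opens to 91 mm and grips with 3 to 60 N. Pads are 32 mm wide; open, the fingers measure 118 mm over their backs; the gripper's body (76 mm by 178 mm) begins 60 mm behind the grasp point.
Start: joints at [-1.28, 0.379, 1.734, -0, 1.028, -0.033], TCP at [0.223, -0.664, 0.179] pointing down, gripper open.
Joint ranges: [-2.77, 2.77], [-0.74, 2.19], [0, 2.66], [-1.06, 4.2], [0.31, 2.87], [-3.08, 3.08]. Speed limits (rad/s): [1.89, 1.89, 2.39, 3.14, 3.14, 3.14].

## Interface

Orientations are given as a 3x3 rotation matrix whose columns are the frame's x, y, z axes.
In Python, from workcell import arm gives the robot as it stands.
- The arm moves only by the tool servo_tool, never from a script. Its argument "steps" is text: rows parted by semicolons, each of 6 numbers parted by spaces: the shift along the tool's x, y, z in units of 40 mm (1.0 is 40 mm), then the turn, a rotation vector about the tool's x, y, z in rad. A call has 1 to 5 rows; each row is the pose to reach, as a shift and turn from the pose commanded when the call began, along the tool's axes at that moment; what a row does not reach only later rows make up. A row lasts 1/12 s, in which the tool goes at most 41.7 mm and 7.16 degrees, less where a joint would pass 70% of its speed; a pose out of reach is approached as far as the arm can. A call with a gripper value outside its range is refused whole. "claw" is the gripper command: -1 is fully open, 1 is shut, values between are in proportion, set as the call begins (left out, the last holds). The fingers move at their own pace and stop on an object; the grip force is fixed at half the most. Time passes only in rows, so rows that repeat a pose let the fingers close. It gives the time, the measured TCP pose, the force, the opening and the grip force at its end, in the units of the state.
- arm.get_state(): the state, without advancing time (a new reading comes with each control period).
- arm.camera(name): name is "scene" or "top" or "wrist"; returns the picture (400x640x3 uint8, red, green, blue); there is no depth.
- arm.calibration(name): a dict with "K" (3x3 intrinsics, pixels), "D" ([k1, k2, p1, p2, k3] as OpenCV has them; the pictures are not rectified), "rvec" (rotation vector, rad) and "tvec" (3), from world to camera coordinates, as OpenCV has them. Camera axes: x right, y down, z forward; pixel columns grow to the right and rows downward; lengths in m; the calibration is good to about 2 mm. A picture is of the moment at which its call begins: read the wrist's pose just before it. calibration takes no time and is no camera call; for the wrist camera it gives the pose at the moment of the call.
- arm.finish_job(): hands the job in; it is judged then, once.
The state is a dict: "clock": time; "joint_pos": joint angles; "joint_vel": joint speeds; "tau": joint torques, N m; "eef_pos": TCP position; "ee_rot": TCP orientation; "contact_force": force on the tool from outside, world axes, zero at the start; "ft_torque": the same for the moment, N m; "gripper_width": finger opening in m; "grip_force": force on a finger pad.
Only numpy, scipy, OpenCV 4.12 (cv2) and the standard library are available. Lean on these libraries where they do the work, as an engineer would, in place of code of your own. Each camera call takes 0.05 s, during which the arm holds its last target. There are 200 camera calls.

## Task

Push the sander's wire guard back by its yellow bar until it snaps over and stays open, then collect the two finished dark instrument necks from the sloping catch tray into the wooden tote: one in each bay, lying flat and lengthways, with its end snug up against the tote's red end board. Lay them down gently, do not drop them in. Leave the pale neck with the red mark where it lies, do not shove the tote along, and disturb nothing else on the bench.

Things in the scene. Friction and masses are not known exactly. Their poses are not given: they have to be found in the camera images.
- sander: green bench sander, catch tray on its robot side; fixed. Origin on the bench below the tray's middle; x points into the machine, y across the tray. Tray floor rises with x at 22 deg (0.384 rad): z = 0.050 + 0.404 x (m). Tray 350 mm wide; side walls 24 mm, front lip 12 mm above its floor (necks rest on the lip). Machine base from x = 125 mm, 90 mm high; housing x = 265 to 425, 200 mm high.
- guard (a joint): angle of the sprung wire guard (rad): 0 = shut, over the tray, barring the way to the necks; 1.35 = open stop, leaning back to the machine. An over-centre spring drives it to the nearer stop: below about 0.7 it springs back shut, above that it snaps open by itself. Starting it takes about 10 N level at the yellow bar, less nearer the centre.
- guard_hinge_mid (a point): middle of the guard's hinge line, which runs along the sander's y, at (105, 0, 105) mm in the sander's frame. The guard is a steel wire frame 310 mm wide, 160 mm long, rods 8 mm thick; shut, it slopes up from the hinge towards the robot at 28 deg, its free edge 180 mm above the bench; open, it stands 15 deg past upright.
- guard_bar (a point): middle of the guard's yellow push bar: 20 mm thick, 60 mm clear along the sander's y, on a lever at the guard's end outside the tray (-y side of the sander, y = -242 mm), 140 mm from the hinge line. Shut, it is 64 mm to the robot side of the hinge line and 125 mm above it; pushed along the sander's x it travels nearly level, about 95 mm until the spring takes over.
- neck_a: finished neck section, dark brown wood with black top, 150 long (x) x 44 wide (y) x 28 high (z) mm (the top 6 mm only 36 wide); origin at the centre of its underside. 110 to 230 g. Starts in one of three lanes of the tray (100 mm apart), long side down the slope, lying on the tray floor, so tilted 22 deg. Either end may face the red board.
- neck_b: the other finished neck section, same as neck_a
- neck_raw: unfinished neck section of the same size and origin, pale wood with a red mark on top, lying in the remaining lane: to be left there
- tote: open plywood tote, loose, 2.5 kg, 216 long (x) x 241 wide (y) x 60 high mm, walls 8 mm; origin at the centre of its underside, inner floor 8 mm above it. Inside 200 x 225 mm, split by a 5 mm partition along x, 40 mm high, into two bays 110 mm wide. The red end board is at its -x end (towards the robot): inner face at local x = -100 mm.
- bay_left (a point): centre of the inner floor of the bay on the tote's +y side
- bay_right (a point): centre of the inner floor of the bay on the tote's -y side
- mug: bystander: white mug, 80 mm across, 90 mm high, origin under its centre
- glue: bystander: yellow glue bottle, 64 mm across, 170 mm high, origin under its centre
- screwdriver: bystander: green screwdriver, 200 mm long, lying flat
- hammer: bystander: hammer with wooden handle, 260 mm long, lying flat
- pot: bystander: terracotta bowl, 110 mm across, 90 mm high, origin under its centre
- offcut: bystander: pale wood offcut, 140 x 70 x 45 mm, origin under its centre
Things that resemble listed ones, but are neither listed nor needed, are in the scene too. Leave any blue or pink look-alike of the neck_a alone.

How it is judged:
On the way, in this order (a step that is already met when the one before it is completed fails the run):
1. the guard has snapped to its open stop (value of joint guard above 1.25 rad), for 0.2 s.
2. the first finished neck lies flat in a bay, snug to the red board (((x of neck_a in the frame of tote between -0.035 and -0.0205 m and z of neck_a in the frame of tote between 0.003 and 0.0115 m and angle between neck_a's own z axis and vertical below 0.06 rad and angle between the x axis of neck_a and the x axis of tote, either way round below 0.1 rad and (y of neck_a in the frame of tote between 0.02 and 0.095 m or y of neck_a in the frame of tote between -0.095 and -0.02 m)) or (x of neck_b in the frame of tote between -0.035 and -0.0205 m and z of neck_b in the frame of tote between 0.003 and 0.0115 m and angle between neck_b's own z axis and vertical below 0.06 rad and angle between the x axis of neck_b and the x axis of tote, either way round below 0.1 rad and (y of neck_b in the frame of tote between 0.02 and 0.095 m or y of neck_b in the frame of tote between -0.095 and -0.02 m)))), for 0.2 s.
At the end, for the whole second after the job is handed in: Guard open (over 1.25 rad); neck_a and neck_b one in each bay, flat on the floor (3.5 mm, 0.06 rad), lengthways (0.1 rad), end within 4.5 mm of the red board, released, at rest; tote and bystanders moved under 40 mm, pale neck under 30 mm (value of joint guard above 1.25 rad and (((x of neck_a in the frame of tote between -0.035 and -0.0205 m and z of neck_a in the frame of tote between 0.003 and 0.0115 m and angle between neck_a's own z axis and vertical below 0.06 rad and angle between the x axis of neck_a and the x axis of tote, either way round below 0.1 rad and y of neck_a in the frame of tote between 0.02 and 0.095 m) and (x of neck_b in the frame of tote between -0.035 and -0.0205 m and z of neck_b in the frame of tote between 0.003 and 0.0115 m and angle between neck_b's own z axis and vertical below 0.06 rad and angle between the x axis of neck_b and the x axis of tote, either way round below 0.1 rad and y of neck_b in the frame of tote between -0.095 and -0.02 m)) or ((x of neck_a in the frame of tote between -0.035 and -0.0205 m and z of neck_a in the frame of tote between 0.003 and 0.0115 m and angle between neck_a's own z axis and vertical below 0.06 rad and angle between the x axis of neck_a and the x axis of tote, either way round below 0.1 rad and y of neck_a in the frame of tote between -0.095 and -0.02 m) and (x of neck_b in the frame of tote between -0.035 and -0.0205 m and z of neck_b in the frame of tote between 0.003 and 0.0115 m and angle between neck_b's own z axis and vertical below 0.06 rad and angle between the x axis of neck_b and the x axis of tote, either way round below 0.1 rad and y of neck_b in the frame of tote between 0.02 and 0.095 m))) and linear speed of each of neck_a, neck_b, tote below 0.02 m/s and contact force between the fingers and neck_a below 0.05 N and contact force between the fingers and neck_b below 0.05 N and distance of each of tote, mug, glue, screwdriver, hammer, pot, offcut from where it was at the start of the episode below 0.04 m and distance of neck_raw from where it was at the start of the episode below 0.03 m); the robot touches nothing.
It fails at once if a finished neck is dropped or flung into the tote (faster than 0.5 m/s within 35 mm of the tote's underside) ((x of neck_a in the frame of tote between -0.1 and 0.1 m and y of neck_a in the frame of tote between -0.11 and 0.11 m and z of neck_a in the frame of tote below 0.035 m and linear speed of neck_a above 0.5 m/s) or (x of neck_b in the frame of tote between -0.1 and 0.1 m and y of neck_b in the frame of tote between -0.11 and 0.11 m and z of neck_b in the frame of tote below 0.035 m and linear speed of neck_b above 0.5 m/s)).
It fails at once if the pale neck is moved by more than 30 mm (distance of neck_raw from where it was at the start of the episode above 0.03 m).
It fails at once if the tote is shoved by more than 40 mm (distance of tote from where it was at the start of the episode above 0.04 m).
It fails at once if a bystander is moved by more than 40 mm (distance of any of mug, glue, screwdriver, hammer, pot, offcut from where it was at the start of the episode above 0.04 m).
It also fails if it takes over 72 s, if anything falls off the work surface, if the arm or the gripper's body presses on something with over 40 N, if the wrist force passes 120 N, or if a joint passes its speed limit or range.

## Working session

There is one attempt and no reset: what is moved stays moved. The work goes in short steps, Python scripts to look and compute and a tool call to move; the robot and the scene stay as the last step left them, time stands still between calls to the robot, and variables do not carry over. Pictures are saved under pics/ and viewed, at most 10 in all, crops included, and the job is handed in when it is done.

Besides the shell and the picture viewer there is one more tool, called as name(argument=value, ...) on one line, values as JSON. servo_tool: Moves the arm, as the interface text tells. Its arguments: {"type":"object","properties":{"steps":{"type":"string"},"claw":{"type":"number"}},"required":["steps"]}

```bash
mkdir -p pics
python3 - <<'E'
from workcell import arm
import cv2,numpy as np
for n in("scene","top"):
    im=arm.camera(n); cv2.imwrite(f"pics/{n}0.png",im[:,:,::-1])
    c=arm.calibration(n); print(n,c)
s=arm.get_state();print(s["eef_pos"],np.round(s["ee_rot"],3),s["clock"],arm.pinch_z)
E
```

```text
scene {'K': array([[459.92523896,   0.        , 322.81938379],
       [  0.        , 459.92523896, 200.13942643],
       [  0.        ,   0.        ,   1.        ]]), 'D': array([-0.08114428,  0.        ,  0.        ,  0.        ,  0.        ]), 'rvec': array([ 2.30123234,  0.72341452, -0.26240227]), 'tvec': array([-0.41227793, -0.11027257,  1.94732787])}
top {'K': array([[451.620523  ,   0.        , 318.52079431],
       [  0.        , 451.620523  , 195.69765847],
       [  0.        ,   0.        ,   1.        ]]), 'D': array([-0.10900999,  0.        ,  0.        ,  0.        ,  0.        ]), 'rvec': array([ 2.15859999, -2.19819549,  0.08303411]), 'tvec': array([0.01689179, 0.52030948, 1.62558764])}
[ 0.22261926 -0.6632726   0.17858807] [[ 0.948  0.318 -0.   ]
 [ 0.318 -0.948  0.001]
 [ 0.    -0.001 -1.   ]] 0.1 0.0188
```

View pics/scene0.png

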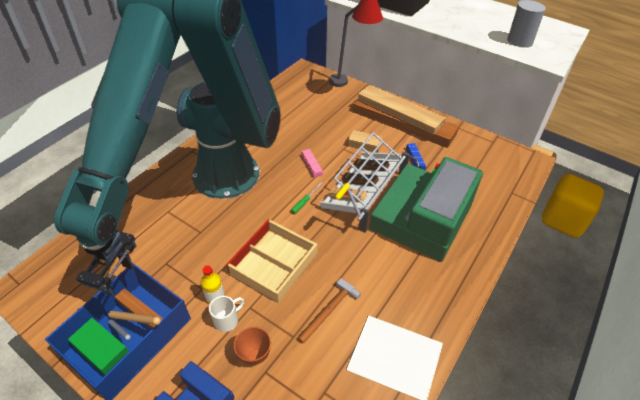

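View pics/top0.png

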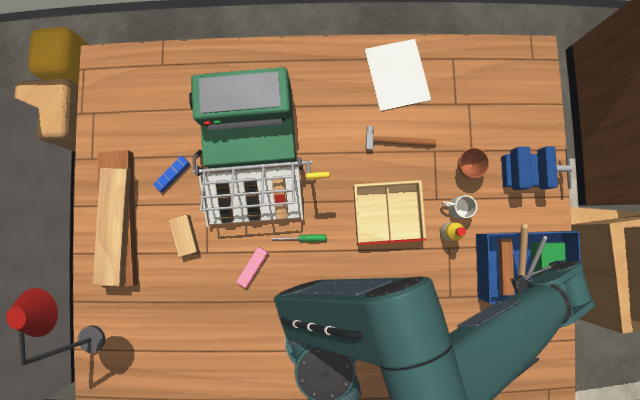

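The top view shows the sander at about (245,130), the shut guard over its tray and the yellow bar at (317,175). Dark necks lie at (223,200) and (252,200), the pale neck with the red mark at (280,200), and the tote at (389,213) with its red board at the bottom edge. Possible mix-ups: dark (223,200), dark (252,200), pale/red (280,200), blue (171,174), pink (252,268), offcut (183,236). I choose the two dark ones and check them in a crop.

```bash
cat > h.py <<'E'
import cv2,numpy as np
from workcell import arm
def ray(n,uv,z,c=None):
    c=c or arm.calibration(n)
    p=cv2.undistortPoints(np.array(uv,float).reshape(-1,1,2),c["K"],c["D"])[:,0]
    R=cv2.Rodrigues(c["rvec"])[0]; o=-R.T@c["tvec"]
    d=np.c_[p,np.ones(len(p))]@R
    return o+d*((np.asarray(z)-o[2])/d[:,2])[:,None]
def proj(n,P):
    c=arm.calibration(n);return cv2.projectPoints(np.array(P,float),c["rvec"],c["tvec"],c["K"],c["D"])[0][:,0]
E
python3 - <<'E'
import cv2
im=cv2.imread("pics/top0.png")
cv2.imwrite("pics/crop1.png",cv2.resize(im[55:255,180:440],None,fx=3,fy=3,interpolation=cv2.INTER_CUBIC)[:600,:780])
E
```

```text
(no output)
```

View pics/crop1.png

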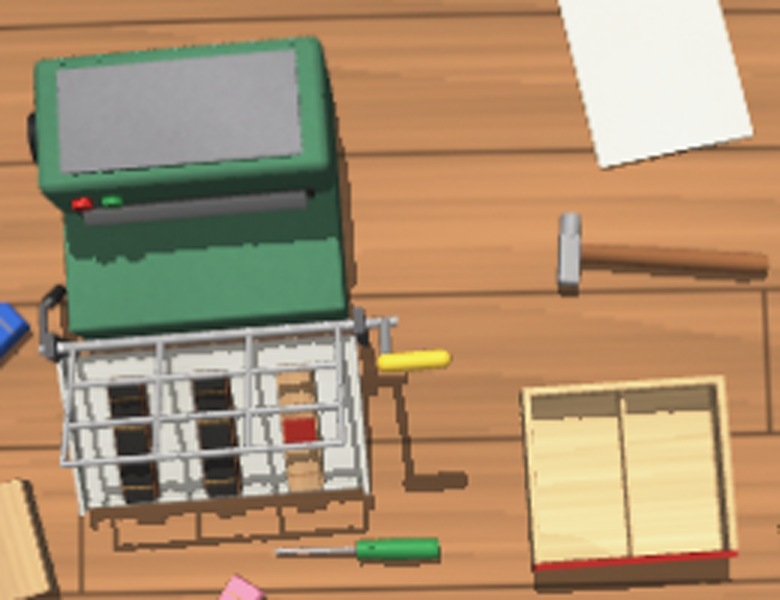

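The crop confirms it: dark necks at crop (133,440) and (215,438), pale with red mark at (300,430), bar at (415,360). I'll fit the sander and tote poses to these features.

```bash
cat > fit.py <<'E'
from h import *
from scipy.optimize import least_squares
def T(p,P):
    P=np.array(P,float);c,s=np.cos(p[2]),np.sin(p[2])
    return np.c_[p[0]+c*P[:,0]-s*P[:,1],p[1]+s*P[:,0]+c*P[:,1],P[:,2]]
def fit(P,cr,x0):
    uv=np.array(cr,float)/3+[180,55]-1/3
    f=lambda p:(proj("top",T(p,P))-uv).ravel()
    r=least_squares(f,x0,loss="soft_l1");return r.x,f(r.x).reshape(-1,2)
if __name__=="__main__":
    S=[(.041,-.242,.23),(-.036,.155,.18),(-.036,-.155,.18),(.105,.155,.105),(.105,-.155,.105)]
    p,e=fit(S,[(415,360),(65,463),(340,443),(63,347),(360,325)],[.9,.3,0]);print("sander",p.round(4));print(e.round(1))
    Q=[(.108,.1205,.06),(.108,-.1205,.06),(-.108,-.1205,.06),(-.108,.1205,.06)]
    q,e=fit(Q,[(520,389),(724,377),(737,555),(532,570)],[.7,-.2,0]);print("tote",q.round(4));print(e.round(1))
    # necks: top face ends z over floor
    for nm,a in (("L",[(128,379),(141,503)]),("M",[(211,377),(225,500)]),("R",[(295,372),(306,490)])):
        uv=np.array(a,float)/3+[180,55]-1/3
        print(nm,ray("top",uv,[.13,.075]).round(3))
    print(proj("top",T(p,[(0,.1,.08),(0,0,.08),(0,-.1,.08)])),T(p,[(0,.1,.08),(0,0,.08),(.041,-.242,.23)]))
    P=T(p,S);print("scene px",proj("scene",P).round(0).tolist(),proj("scene",T(q,Q)).round(0).tolist())
E
python3 fit.py
```

```text
sander [0.5152 0.246  0.0594]
[[ 0.1  0.2]
 [-0.8  0.2]
 [ 0.6 -0.4]
 [ 3.3 -0.1]
 [-7.7  0.1]]
tote [ 0.4541 -0.243   0.0438]
[[ 0.4 -0.3]
 [-0.7 -0.4]
 [-0.3  0.6]
 [ 0.5  0.1]]
L [[0.568 0.336 0.13 ]
 [0.428 0.333 0.075]]
M [[0.569 0.241 0.13 ]
 [0.43  0.234 0.075]]
R [[0.573 0.145 0.13 ]
 [0.44  0.138 0.075]]
[[222.74852096 199.28069166]
 [250.80140724 197.09113443]
 [279.02485973 194.89167906]] [[0.50929329 0.345813   0.08      ]
 [0.51523421 0.24598963 0.08      ]
 [0.57053884 0.00685285 0.23      ]]
scene px [[342.0, 192.0], [373.0, 133.0], [335.0, 179.0], [402.0, 160.0], [367.0, 208.0]] [[317.0, 244.0], [277.0, 294.0], [226.0, 264.0], [268.0, 219.0]]
```

servo_tool(steps="0 0 -0.9 0 0 0.1; 0 0 -1.8 0 0 0.2; 0 0 -2.7 0 0 0.264; 0 0 -3.5 0 0 0.264; 0 0 -3.5 0 0 0.264", claw=1)

```text
clock: 0.52
eef_pos: [0.2235, -0.666, 0.3264]
ee_rot: [[0.998, 0.06, 0.003], [0.06, -0.998, -0.008], [0.002, 0.008, -1.0]]
contact_force: [-0.5, -0.4, 1.0]
gripper_width: 0.061
grip_force: 0.0
```

servo_tool(steps="0.6 -0.8 0 0 0 0; 1.2 -1.5 0 0 0 0; 1.8 -2.3 0 0 0 0; 2.4 -3.0 0 0 0 0; 3 -3.6 0 0 0 0")

```text
clock: 0.93
eef_pos: [0.3344, -0.5106, 0.3187]
ee_rot: [[0.998, 0.06, -0.0], [0.06, -0.998, 0.001], [-0.0, -0.001, -1.0]]
contact_force: [0.7, -0.2, 0.2]
gripper_width: 0.0275
grip_force: 0.0
```

servo_tool(steps="0.3 -0.85 0 0 0 0; 0.6 -1.7 0 0 0 0; 0.9 -2.55 0 0 0 0; 1.2 -3.4 0 0 0 0; 1.5 -4.2 0 0 0 0")

```text
clock: 1.35
eef_pos: [0.3837, -0.3395, 0.3187]
ee_rot: [[0.998, 0.06, -0.0], [0.06, -0.998, 0.0], [-0.0, -0.0, -1.0]]
contact_force: [0.5, -0.6, 0.2]
gripper_width: 0.0004
grip_force: 0.0
```

servo_tool(steps="0.3 -0.85 0 0 0 0; 0.6 -1.7 0 0 0 0; 0.9 -2.55 0 0 0 0; 1.2 -3.4 0 0 0 0; 1.5 -4.2 0 0 0 0")

```text
clock: 1.77
eef_pos: [0.4335, -0.1682, 0.3189]
ee_rot: [[0.998, 0.06, -0.0], [0.06, -0.998, 0.0], [-0.0, -0.0, -1.0]]
contact_force: [0.2, -0.5, 0.0]
gripper_width: 0.0001
grip_force: 0.0
```

servo_tool(steps="0.3 -0.85 0 0 0 0; 0.6 -1.7 0 0 0 0; 0.9 -2.55 0 0 0 0; 1.2 -3.4 0 0 0 0; 1.2 -4.2 0 0 0 0")

```text
clock: 2.18
eef_pos: [0.4723, 0.0024, 0.3189]
ee_rot: [[0.998, 0.06, 0.0], [0.06, -0.998, 0.0], [0.0, -0.0, -1.0]]
contact_force: [0.1, 0.5, -0.5]
gripper_width: 0.0005
grip_force: 0.0
```

servo_tool(steps="0 0 0.7 0 0 0; 0 0 1.4 0 0 0; 0 0 2.1 0 0 0; 0 0 2.85 0 0 0; 0 0 2.85 0 0 0")

```text
clock: 2.6
eef_pos: [0.4681, 0.0007, 0.2]
ee_rot: [[0.998, 0.06, -0.008], [0.06, -0.998, 0.0], [-0.008, -0.001, -1.0]]
contact_force: [-1.6, -0.1, -1.2]
gripper_width: 0.0004
grip_force: 0.0
```

servo_tool(steps="0.4 0 0 0 0 0; 0.8 0 0 0 0 0; 1.2 0 0 0 0 0; 1.6 0 0 0 0 0; 2.0 0 0 0 0 0")

```text
clock: 3.02
eef_pos: [0.5526, 0.0052, 0.2066]
ee_rot: [[0.998, 0.06, 0.001], [0.06, -0.998, 0.0], [0.001, 0.0, -1.0]]
contact_force: [0.9, 0.1, 0.8]
gripper_width: 0.0004
grip_force: 0.0
```

servo_tool(steps="0.3 0 0 0 0 0; 0.6 0 0 0 0 0; 0.9 0 0 0 0 0; 1.2 0 0 0 0 0; 1.5 0 0 0 0 0")

```text
clock: 3.43
eef_pos: [0.6122, 0.0088, 0.2054]
ee_rot: [[0.998, 0.06, 0.0], [0.06, -0.998, -0.0], [0.0, 0.0, -1.0]]
contact_force: [-0.3, 0.5, 0.1]
gripper_width: 0.0001
grip_force: 0.0
```

servo_tool(steps="0.3 0 0 0 0 0; 0.6 0 0 0 0 0; 0.9 0 0 0 0 0; 1.2 0 0 0 0 0; 1.2 0 0 0 0 0")

```text
clock: 3.85
eef_pos: [0.6612, 0.0117, 0.2051]
ee_rot: [[0.998, 0.06, 0.001], [0.06, -0.998, 0.0], [0.001, 0.0, -1.0]]
contact_force: [0.8, 0.9, 0.2]
gripper_width: 0.0007
grip_force: 0.0
```

Run:
```python
from h import *
im=arm.camera("scene"); cv2.imwrite("pics/s1.png",cv2.resize(im[80:280,230:500,::-1],None,fx=2.9,fy=2.9))
```

```text
(no output)
```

View pics/s1.png

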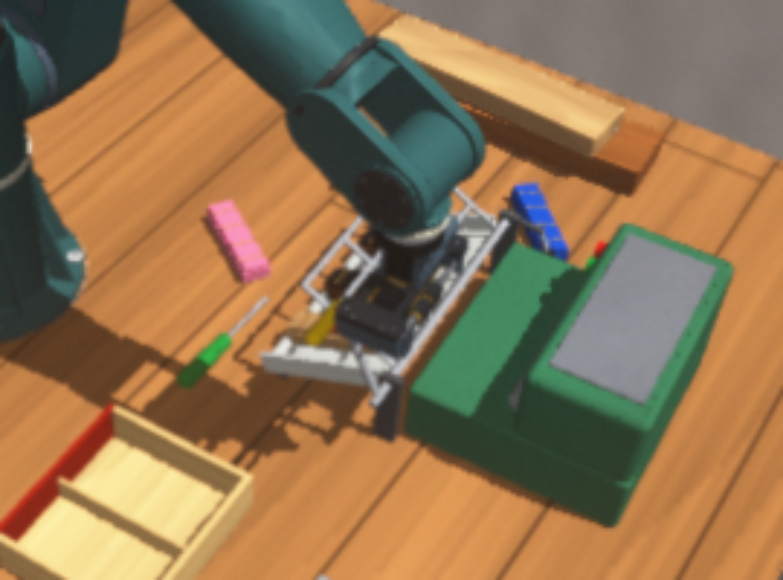

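The guard is still shut: the bar sits at crop (322,325), beside the gripper, with no force felt. I'll check the geometry by triangulating.

Run:
```python
from h import *
s=arm.get_state();p=s["eef_pos"];print(p)
print("tcp scene",proj("scene",[p,p+[0,0,.08]]),"top",proj("top",[p,p+[0,0,.08]]))
a=np.array([[318,174.7]]);b=np.array([[342,190]])
for z in(.1,.15,.2,.23,.26):print(z,ray("top",a,[z]).round(3),ray("scene",b,[z]).round(3))
print(proj("top",[[0,0,0]]),proj("scene",[[0,0,0]]))
im=arm.camera("top");cv2.imwrite("pics/t1.png",cv2.resize(im[55:255,180:440,::-1],None,fx=3,fy=3))
```

```text
[0.66005288 0.01172666 0.20490591]
tcp scene [[364.50460005 207.35355285]
 [366.51807264 190.972568  ]] top [[316.169498   148.66698155]
 [315.91158599 143.91726572]]
0.1 [[0.588 0.008 0.1  ]] [[0.502 0.124 0.1  ]]
0.15 [[0.581 0.007 0.15 ]] [[0.527 0.082 0.15 ]]
0.2 [[0.575 0.007 0.2  ]] [[0.551 0.04  0.2  ]]
0.23 [[0.571 0.007 0.23 ]] [[0.566 0.015 0.23 ]]
0.26 [[0.567 0.007 0.26 ]] [[ 0.58 -0.01  0.26]]
[[323.16120467 338.63392422]] [[225.82594785 174.19645342]]
```

View pics/t1.png

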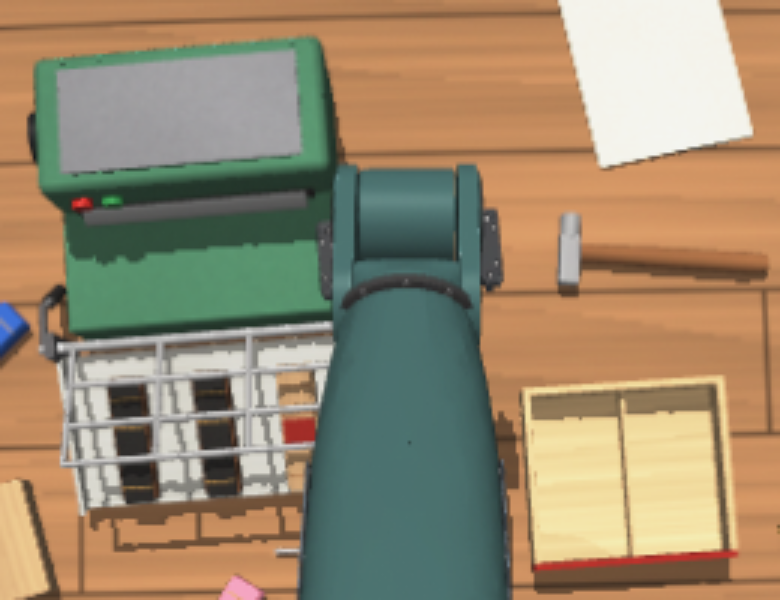

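servo_tool(steps="0 0 -0.7 0 0 0; 0 0 -1.4 0 0 0; 0 0 -2.1 0 0 0; 0 0 -2.8 0 0 0; 0 0 -2.8 0 0 0")

```text
clock: 4.37
eef_pos: [0.6609, 0.0116, 0.3233]
ee_rot: [[0.998, 0.06, 0.007], [0.06, -0.998, -0.0], [0.007, 0.001, -1.0]]
contact_force: [1.0, -0.2, -0.1]
gripper_width: 0.0005
grip_force: 0.0
```

servo_tool(steps="-0.9 0 0 0 0 0; -1.8 0 0 0 0 0; -2.7 0 0 0 0 0; -3.6 0 0 0 0 0; -4.5 0 0 0 0 0")

```text
clock: 4.78
eef_pos: [0.4771, 0.0009, 0.3163]
ee_rot: [[0.998, 0.06, -0.001], [0.06, -0.998, 0.0], [-0.001, -0.0, -1.0]]
contact_force: [0.4, 0.6, -0.1]
gripper_width: 0.0005
grip_force: 0.0
```

servo_tool(steps="0 0 0.7 0 0 0; 0 0 1.4 0 0 0; 0 0 2.1 0 0 0; 0 0 2.8 0 0 0; 0 0 2.8 0 0 0")

```text
clock: 5.2
eef_pos: [0.4758, 0.001, 0.2004]
ee_rot: [[0.998, 0.06, -0.007], [0.06, -0.998, 0.0], [-0.007, -0.001, -1.0]]
contact_force: [-1.0, -0.1, -1.3]
gripper_width: 0.0005
grip_force: 0.0
```

servo_tool(steps="0.3 0 0 0 0 0; 0.6 0 0 0 0 0; 0.9 0 0 0 0 0; 1.1 0 0 0 0 0; 1.1 0 0 0 0 0")

```text
clock: 5.62
eef_pos: [0.5259, 0.0036, 0.2062]
ee_rot: [[0.998, 0.06, 0.002], [0.06, -0.998, -0.0], [0.002, 0.0, -1.0]]
contact_force: [0.5, 0.0, -1.1]
gripper_width: 0.0005
grip_force: 0.0
```

```bash
cat > y.py <<'E'
from h import *
s=arm.get_state();print(s["eef_pos"].round(4) if hasattr(s["eef_pos"],"round") else s["eef_pos"])
for n,(x0,y0,x1,y1) in (("scene",(310,120,460,240)),("top",(200,110,345,240))):
    im=arm.camera(n)[y0:y1,x0:x1];h=cv2.cvtColor(im,cv2.COLOR_RGB2HSV)
    m=cv2.inRange(h,(24,190,90),(34,255,255));v,u=np.nonzero(m)
    print(n,len(u),(u.mean()+x0).round(1) if len(u) else 0,(v.mean()+y0).round(1) if len(u) else 0)
w=arm.camera("wrist");cv2.imwrite("pics/w%d.png"%(s["clock"]*100),w[:,:,::-1])
E
python3 y.py; ls pics
```

```text
[0.5259 0.0036 0.2062]
scene 88 342.1 190.8
top 0 0 0
crop1.png
s1.png
scene0.png
t1.png
top0.png
w561.png
```

View pics/w561.png

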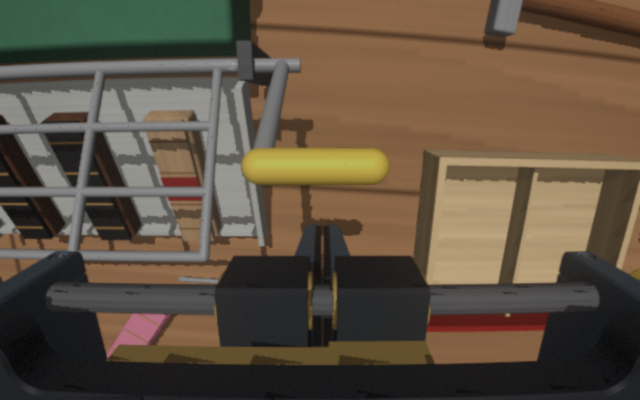

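The wrist view shows the bar at (315,166) straight ahead of the shut fingers at (323,240). I'll push slowly and watch the force.

servo_tool(steps="0.15 0 0 0 0 0; 0.3 0 0 0 0 0; 0.45 0 0 0 0 0; 0.6 0 0 0 0 0; 0.75 0 0 0 0 0")

```text
clock: 6.18
eef_pos: [0.554, 0.0054, 0.2051]
ee_rot: [[0.998, 0.06, 0.0], [0.06, -0.998, 0.0], [0.0, -0.0, -1.0]]
contact_force: [-0.8, -0.5, -0.4]
gripper_width: 0.0002
grip_force: 0.2
```

```bash
python3 y.py
```

```text
[0.554  0.0054 0.2051]
scene 81 342.1 191.0
top 0 0 0
```

servo_tool(steps="0.15 0 0 0 0 0; 0.3 0 0 0 0 0; 0.45 0 0 0 0 0; 0.6 0 0 0 0 0; 0.75 0 0 0 0 0")

```text
clock: 6.75
eef_pos: [0.5839, 0.0071, 0.2051]
ee_rot: [[0.998, 0.06, -0.0], [0.06, -0.998, 0.0], [-0.0, -0.0, -1.0]]
contact_force: [-1.1, -0.2, 1.6]
gripper_width: 0.0003
grip_force: 0.8
```

```bash
python3 y.py
```

```text
[0.5839 0.0071 0.2051]
scene 18 339.1 196.0
top 0 0 0
```

Run:
```python
import glob,cv2
f=sorted(glob.glob("pics/w*.png"),key=lambda s:int(s[6:-4]));print(f)
cv2.imwrite("pics/two.png",cv2.vconcat([cv2.imread(x)[100:400] for x in f[-2:]]))
```

```text
['pics/w561.png', 'pics/w618.png', 'pics/w675.png']
```

View pics/two.png

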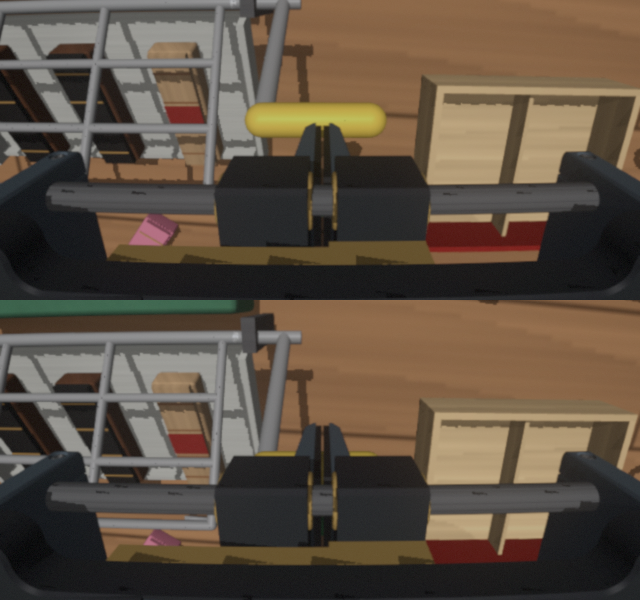

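The fingers appear to pass above or around the bar, at (315,220) then (315,455 in the stack). I'll triangulate the bar with the wrist camera and check where the fingertips really are.

Run:
```python
from h import *
c=arm.calibration("wrist");R=cv2.Rodrigues(c["rvec"])[0];o=-R.T@c["tvec"];s=arm.get_state();p=s["eef_pos"]
print(c["K"],c["D"],o,R.round(3),p)
# camera moves rigidly: shift origin per image
P={"561":([.5259,.0036,.2062],(315,166)),"618":([.554,.0054,.2051],(315,220))}
for z in(.12,.15,.18,.2,.215,.23,.245):
    out=[]
    for k,(q,uv) in P.items():
        d=np.array(q)-p; cc=dict(c); cc["tvec"]=-R@(o+d); out.append(ray("wrist",[uv],[z],cc)[0].round(4))
    print(z,*out)
print("tcp px",proj("wrist",[p,p+[.016,0,0],p-[.016,0,0],p+[0,0,.04]]).round(0))
```

```text
[[339.76905137   0.         321.9482099 ]
 [  0.         339.76905137 200.60330017]
 [  0.           0.           1.        ]] [-0.05801146  0.          0.          0.          0.        ] [0.6641052  0.01186257 0.41065574] [[ 0.061 -0.998  0.001]
 [-0.958 -0.058  0.282]
 [-0.281 -0.018 -0.96 ]] [0.58389534 0.00712548 0.20511701]
0.12 [0.5516 0.0109 0.12  ] [0.5304 0.0099 0.12  ]
0.15 [0.5572 0.0106 0.15  ] [0.5411 0.01   0.15  ]
0.18 [0.5628 0.0103 0.18  ] [0.5518 0.01   0.18  ]
0.2 [0.5665 0.0102 0.2   ] [0.559 0.01  0.2  ]
0.215 [0.5693 0.01   0.215 ] [0.5643 0.01   0.215 ]
0.23 [0.5721 0.0099 0.23  ] [0.5697 0.01   0.23  ]
0.245 [0.5749 0.0098 0.245 ] [0.575 0.01  0.245]
tcp px [[322. 230.]
 [323. 207.]
 [320. 253.]
 [321. 258.]]
```

```bash
cat > seg.py <<'E'
from h import *
import sys
c=arm.calibration("wrist");R=cv2.Rodrigues(c["rvec"])[0];o=-R.T@c["tvec"];p=np.array(arm.get_state()["eef_pos"])
def seg(f,q):
    h=cv2.cvtColor(cv2.imread(f),cv2.COLOR_BGR2HSV)[:345]
    m=cv2.inRange(h,(22,150,60),(33,255,255));m[:,:230]=0;m[:,400:]=0;m[320:]=0
    v,u=np.nonzero(m)
    cc=dict(c);cc["tvec"]=-R@(o+np.array(q)-p)
    e=cv2.projectPoints(np.array([[.572,.01,.237]]),cc["rvec"],cc["tvec"],c["K"],c["D"])[0].ravel()
    print(f,len(u),"u",u.min(),u.max(),"v",v.min(),v.max(),"static bar would be at",e.round(0))
if __name__=="__main__":
    seg("pics/w561.png",[.5259,.0036,.2062]);seg("pics/w618.png",[.554,.0054,.2051]);seg("pics/w675.png",[.5839,.0071,.2051])
E
python3 seg.py
```

```text
pics/w561.png 3651 u 242 388 v 148 184 static bar would be at [315. 169.]
pics/w618.png 2755 u 246 385 v 202 237 static bar would be at [315. 220.]
pics/w675.png 236 u 258 375 v 252 274 static bar would be at [315. 270.]
```

servo_tool(steps="0.1 0 0 0 0 0; 0.2 0 0 0 0 0; 0.3 0 0 0 0 0; 0.4 0 0 0 0 0; 0.5 0 0 0 0 0")

```text
clock: 7.32
eef_pos: [0.6036, 0.0083, 0.2051]
ee_rot: [[0.998, 0.06, -0.0], [0.06, -0.998, 0.0], [-0.0, -0.0, -1.0]]
contact_force: [-0.3, -0.2, -0.6]
gripper_width: 0.0004
grip_force: 0.0
```

```bash
python3 y.py
python3 - <<'E'
from seg import *
import glob
f=sorted(glob.glob("pics/w*.png"),key=lambda s:int(s[6:-4]));seg(f[-1],p)
s=arm.get_state();print(s["contact_force"],s["tau"])
E
```

```text
[0.6036 0.0083 0.2051]
scene 5 337.2 196.6
top 0 0 0Traceback (most recent call last):
  File "<stdin>", line 3, in <module>
  File "seg.py", line 10, in seg
    print(f,len(u),"u",u.min(),u.max(),"v",v.min(),v.max(),"static bar would be at",e.round(0))
                       ~~~~~^^
    return umr_minimum(a, axis, None, out, keepdims, initial, where)
ValueError: zero-size array to reduction operation minimum which has no identity
```

Run:
```python
from h import *
p=np.array(arm.get_state()["eef_pos"])
a=arm.camera("scene")[120:250,280:440,::-1];a=cv2.resize(a,None,fx=4.9,fy=4.6,interpolation=cv2.INTER_CUBIC)
for q in(p,p+[0,0,.04],p+[0,0,.079],[.572,.01,.237]):
    u=(proj("scene",[q])[0]-[280,120])*[4.9,4.6];cv2.circle(a,tuple(int(t) for t in u),4,(255,0,255),1)
cv2.imwrite("pics/s2.png",a)
```

```text
(no output)
```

View pics/s2.png

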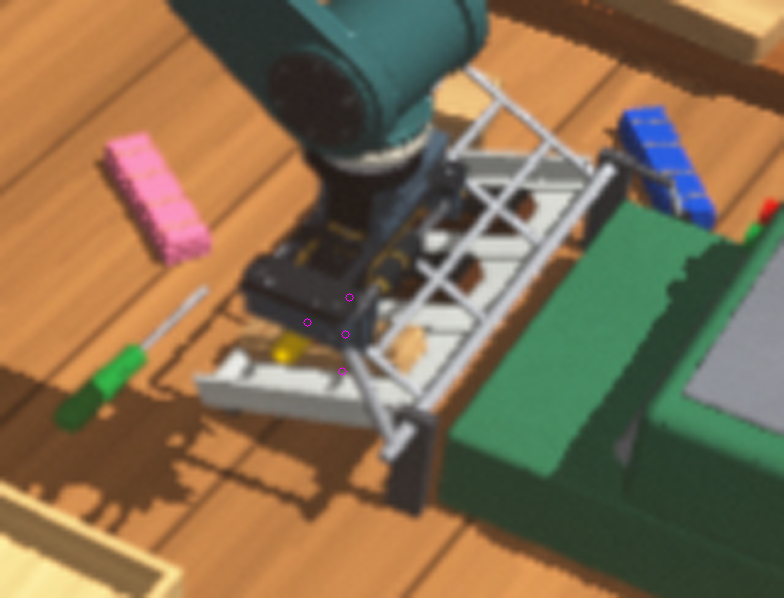

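The scene view (TCP marked at (343,371), bar seen at (290,348)) and the occlusion in the wrist view suggest the real fingertips sit higher than the bar. I'll retreat, open the gripper and measure the fingertip depth from the known 91 mm opening.

servo_tool(steps="0 0 -0.7 0 0 0; 0 0 -1.4 0 0 0; 0 0 -2.1 0 0 0; 0 0 -2.8 0 0 0; 0 0 -2.8 0 0 0", claw=-1)

```text
clock: 7.93
eef_pos: [0.6053, 0.0082, 0.323]
ee_rot: [[0.998, 0.06, 0.007], [0.06, -0.998, -0.0], [0.007, 0.001, -1.0]]
contact_force: [0.2, -0.3, 1.0]
gripper_width: 0.0307
grip_force: 0.0
```

servo_tool(steps="-0.7 0 0 0 0 0; -1.4 0 0 0 0 0; -2.1 0 0 0 0 0; -2.8 0 0 0 0 0; -3.4 0 0 0 0 0")

```text
clock: 8.35
eef_pos: [0.4655, 0.0001, 0.3165]
ee_rot: [[0.998, 0.06, -0.001], [0.06, -0.998, 0.0], [-0.001, -0.0, -1.0]]
contact_force: [-0.2, 0.1, -0.7]
gripper_width: 0.0642
grip_force: 0.0
```

servo_tool(steps="0 0 0 0 0 0; 0 0 0 0 0 0; 0 0 0 0 0 0")

```text
clock: 8.6
eef_pos: [0.4679, 0.0002, 0.3172]
ee_rot: [[0.998, 0.06, 0.001], [0.06, -0.998, -0.0], [0.001, 0.0, -1.0]]
contact_force: [0.8, 0.1, -0.2]
gripper_width: 0.0844
grip_force: 0.0
```

Run:
```python
from h import *
s=arm.get_state();p=np.array(s["eef_pos"]);R=np.array(s["ee_rot"]);print(p,s["gripper_width"])
im=arm.camera("wrist");cv2.imwrite("pics/wopen.png",im[:,:,::-1])
v=im.max(2)
for r in range(190,350,10):
    d=np.r_[0,(v[r]<62).astype(int),0];e=np.flatnonzero(np.diff(d));print(r,[(a,b-1) for a,b in zip(e[::2],e[1::2]) if b-a>6])
for dz in(0,-.02,-.04):
  print(dz,[proj("wrist",[p+R@np.array([dx,sy*.0455,dz])]).round(0).tolist() for dx in(-.016,.016) for sy in(-1,1)])
```

```text
[4.67928522e-01 1.71838024e-04 3.17248125e-01] 0.08438010939020589
190 []
200 [(np.int64(24), np.int64(30))]
210 [(np.int64(34), np.int64(43))]
220 []
230 [(np.int64(230), np.int64(242)), (np.int64(401), np.int64(413))]
240 [(np.int64(224), np.int64(243)), (np.int64(399), np.int64(420))]
250 [(np.int64(212), np.int64(244)), (np.int64(399), np.int64(427))]
260 [(np.int64(42), np.int64(164)), (np.int64(193), np.int64(245)), (np.int64(399), np.int64(436)), (np.int64(438), np.int64(450)), (np.int64(480), np.int64(602))]
270 [(np.int64(25), np.int64(165)), (np.int64(182), np.int64(245)), (np.int64(399), np.int64(461)), (np.int64(478), np.int64(619))]
280 [(np.int64(8), np.int64(143)), (np.int64(151), np.int64(168)), (np.int64(172), np.int64(245)), (np.int64(399), np.int64(471)), (np.int64(502), np.int64(639))]
290 [(np.int64(0), np.int64(139)), (np.int64(146), np.int64(152)), (np.int64(506), np.int64(639))]
300 [(np.int64(0), np.int64(138)), (np.int64(508), np.int64(639))]
310 [(np.int64(0), np.int64(138)), (np.int64(507), np.int64(639))]
320 [(np.int64(0), np.int64(139)), (np.int64(147), np.int64(229)), (np.int64(415), np.int64(493)), (np.int64(505), np.int64(639))]
330 [(np.int64(0), np.int64(225)), (np.int64(419), np.int64(639))]
340 [(np.int64(0), np.int64(221)), (np.int64(308), np.int64(341)), (np.int64(423), np.int64(498)), (np.int64(578), np.int64(639))]
0 [[[253.0, 253.0]], [[390.0, 253.0]], [[250.0, 207.0]], [[393.0, 207.0]]]
-0.02 [[[246.0, 267.0]], [[396.0, 267.0]], [[243.0, 217.0]], [[400.0, 217.0]]]
-0.04 [[[239.0, 284.0]], [[404.0, 284.0]], [[234.0, 230.0]], [[408.0, 230.0]]]
```

View pics/wopen.png

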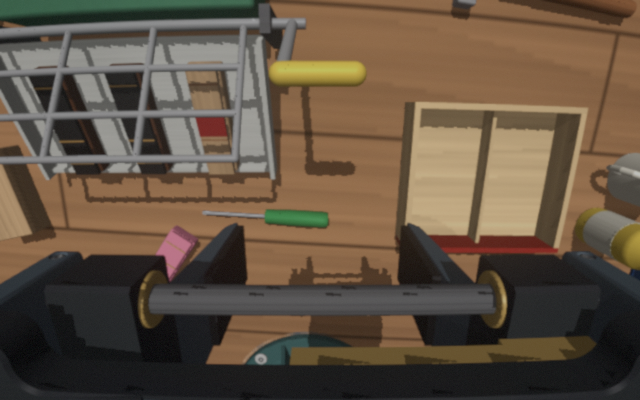

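The open fingers show inner tip edges at columns 243 and 401, row 227: the real tips are about 38 mm behind the reported TCP, which is why they skimmed over the bar. The bar is at (318,73). I'll shut the gripper, go in lower and check by contact.

servo_tool(steps="0 0 0.8 0 0 0; 0 0 1.6 0 0 0; 0 0 2.4 0 0 0; 0 0 3.2 0 0 0; 0 0 3.6 0 0 0", claw=1)

```text
clock: 9.07
eef_pos: [0.4663, 0.0003, 0.1694]
ee_rot: [[0.998, 0.06, -0.004], [0.06, -0.998, 0.0], [-0.004, -0.0, -1.0]]
contact_force: [-0.6, 0.3, -0.8]
gripper_width: 0.0607
grip_force: 0.0
```

servo_tool(steps="0.2 0 0 0 0 0; 0.5 0 0 0 0 0; 0.9 0 0 0 0 0; 1.3 0 0 0 0 0; 1.7 0 0 0 0 0")

```text
clock: 9.48
eef_pos: [0.5388, 0.0043, 0.1751]
ee_rot: [[0.998, 0.06, 0.003], [0.06, -0.998, -0.0], [0.003, 0.0, -1.0]]
contact_force: [-0.7, -0.7, 0.2]
gripper_width: 0.0272
grip_force: 0.0
```

servo_tool(steps="0.2 0 0 0 0 0; 0.4 0 0 0 0 0; 0.6 0 0 0 0 0; 0.8 0 0 0 0 0; 1.0 0 0 0 0 0")

```text
clock: 9.9
eef_pos: [0.5764, 0.0067, 0.1745]
ee_rot: [[0.998, 0.06, -0.0], [0.06, -0.998, -0.0], [-0.0, 0.0, -1.0]]
contact_force: [-7.8, -0.4, 5.1]
gripper_width: 0.0001
grip_force: 4.0
```

Contact at last. I'll keep pushing.

servo_tool(steps="0.25 0 0 0 0 0; 0.5 0 0 0 0 0; 0.75 0 0 0 0 0; 1.0 0 0 0 0 0; 1.25 0 0 0 0 0")

```text
clock: 10.32
eef_pos: [0.6269, 0.0097, 0.1742]
ee_rot: [[0.998, 0.06, 0.001], [0.06, -0.998, -0.0], [0.001, 0.0, -1.0]]
contact_force: [-2.2, -0.3, 0.2]
gripper_width: 0.0003
grip_force: 1.1
```

servo_tool(steps="0.25 0 0 0 0 0; 0.5 0 0 0 0 0; 0.75 0 0 0 0 0; 0.9 0 0 0 0 0; 0.9 0 0 0 0 0")

```text
clock: 10.73
eef_pos: [0.6626, 0.0119, 0.1732]
ee_rot: [[0.998, 0.06, 0.001], [0.06, -0.998, 0.0], [0.001, 0.0, -1.0]]
contact_force: [0.7, 0.2, -0.1]
gripper_width: 0.0002
grip_force: 0.0
```

Run:
```python
from h import *
from fit import T
p=[.5152,.246,.0594]
h=cv2.cvtColor(arm.camera("scene"),cv2.COLOR_RGB2HSV)
m=cv2.inRange(h,(24,190,90),(34,255,255));m[:120]=0;m[250:]=0;m[:,:300]=0;m[:,470:]=0
v,u=np.nonzero(m);print(len(u),u.mean() if len(u) else 0,v.mean() if len(u) else 0)
for a in (0,.3,.6,.9,1.2,1.35):
    t=np.arctan2(-.064,.125)+a;print(a,proj("scene",T(p,[(.105+.14*np.sin(t),-.242,.105+.14*np.cos(t))])).round(0))
```

```text
109 385.9357798165138 218.29357798165137
0 [[342. 192.]]
0.3 [[352. 194.]]
0.6 [[363. 199.]]
0.9 [[374. 206.]]
1.2 [[383. 214.]]
1.35 [[386. 219.]]
```

The guard bar's pixel (386,218) matches 1.35 rad, so it has snapped open. I'll retreat and measure the necks.

servo_tool(steps="-0.1 0 -0.8 0 0 0; -0.3 0 -1.6 0 0 0; -0.6 0 -2.4 0 0 0; -1.2 0 -2.8 0 0 0; -2 0 -2.8 0 0 0", claw=-1)

```text
clock: 11.2
eef_pos: [0.5829, 0.0069, 0.2892]
ee_rot: [[0.998, 0.06, 0.006], [0.06, -0.998, -0.0], [0.006, 0.001, -1.0]]
contact_force: [0.7, -0.2, 0.1]
gripper_width: 0.031
grip_force: 0.0
```

servo_tool(steps="-0.8 0 0 0 0 0; -1.6 0 0 0 0 0; -2.0 0 0 0 0 0; -2 0 0 0 0 0")

```text
clock: 11.53
eef_pos: [0.4983, 0.0021, 0.2852]
ee_rot: [[0.998, 0.06, -0.0], [0.06, -0.998, -0.0], [-0.0, 0.0, -1.0]]
contact_force: [1.1, 0.1, 1.3]
gripper_width: 0.0578
grip_force: 0.0
```

```bash
cat > nk.py <<'E'
from h import *
from fit import T
def run(p=(.5152,.246,.0594)):
    im=arm.camera("top");cv2.imwrite("pics/topn.png",im[:,:,::-1])
    m=((im.max(2)<60)*255).astype(np.uint8);M=np.zeros_like(m);M[170:226,205:270]=m[170:226,205:270]
    M=cv2.morphologyEx(M,cv2.MORPH_CLOSE,np.ones((3,3)))
    n,l,st,ce=cv2.connectedComponentsWithStats(M)
    for i in range(1,n):
        if st[i,4]<80: continue
        v,u=np.nonzero(l==i);print(st[i],ce[i].round(1),cv2.minAreaRect(np.c_[u,v].astype(np.float32)))
    # predicted neck top outline for slope-position s (centre of underside at x=s)
    c,s=np.cos(.384),np.sin(.384)
    for y in(.1,0):
        for x in(-.01,0,.01):
            P=[(x+c*a-s*.028,y+b,.05+.404*x+s*a+c*.028) for a,b in((.075,.018),(.075,-.018),(-.075,-.018),(-.075,.018))]
            print(y,x,proj("top",T(p,P)).round(1).tolist())
run()
E
python3 nk.py
```

```text
[244 179  16  41 429] [251.9 199. ] ((252.26145935058594, 199.23495483398438), (40.71104049682617, 11.490157127380371), 82.303955078125)
[216 181  16  42 405] [223.7 201.1] ((223.9384765625, 201.50770568847656), (40.68339538574219, 11.163125038146973), 82.87498474121094)
0.1 -0.01 [[215.6, 185.3], [225.8, 184.5], [231.4, 224.5], [221.5, 225.3]]
0.1 0 [[215.2, 182.4], [225.4, 181.6], [231.0, 221.7], [221.1, 222.5]]
0.1 0.01 [[214.8, 179.4], [224.9, 178.6], [230.6, 218.9], [220.7, 219.7]]
0 -0.01 [[243.9, 183.1], [254.1, 182.3], [259.0, 222.4], [249.0, 223.2]]
0 0 [[243.5, 180.1], [253.8, 179.3], [258.6, 219.6], [248.7, 220.4]]
0 0.01 [[243.1, 177.1], [253.4, 176.3], [258.3, 216.8], [248.3, 217.6]]
```

servo_tool(steps="0 -0.8 0 0 0.08 0; 0.1 -1.6 0 0 0.16 0; 0.2 -2.4 0 0 0.24 0; 0.2 -3.2 0 0 0.32 0; 0.2 -4 0 0 0.384 0")

```text
clock: 12.0
eef_pos: [0.5, 0.1641, 0.2857]
ee_rot: [[0.924, 0.06, 0.378], [0.055, -0.998, 0.024], [0.379, -0.002, -0.925]]
contact_force: [0.9, 0.3, -0.2]
gripper_width: 0.0908
grip_force: 0.0
```

servo_tool(steps="0 -0.8 0 0 0 0; 0 -1.6 0 0 0 0; 0 -1.96 0 0 0 0; 0 -1.96 0 0 0 0")

```text
clock: 12.33
eef_pos: [0.4953, 0.2437, 0.2853]
ee_rot: [[0.925, 0.063, 0.374], [0.058, -0.998, 0.024], [0.375, -0.0, -0.927]]
contact_force: [-0.1, -0.7, 0.2]
gripper_width: 0.091
grip_force: 0.0
```

servo_tool(steps="-0.3 0 0.7 0 0 0; -0.6 0 1.4 0 0 0; -0.9 0 2.1 0 0 0; -1.2 0 2.8 0 0 0; -1.2 0 2.8 0 0 0")

```text
clock: 12.75
eef_pos: [0.49, 0.2385, 0.1578]
ee_rot: [[0.928, 0.059, 0.367], [0.056, -0.998, 0.019], [0.368, 0.003, -0.93]]
contact_force: [-1.9, -1.4, -1.0]
gripper_width: 0.0916
grip_force: 0.0
```

```bash
cat > rel.py <<'E'
from h import *
import sys
def rel(t):
    s=arm.get_state();p=np.array(s["eef_pos"]);R=np.array(s["ee_rot"]);d=R.T@(np.array(t)-p)/.04
    print("tcp",p.round(4),"f",np.round(s["contact_force"],1),"w",round(s["gripper_width"],4),"shift units",d.round(2))
if __name__=="__main__":
    rel([float(a) for a in sys.argv[1:4]]); 
    R=np.array(arm.get_state()["ee_rot"]);print(R.round(3))
E
python3 rel.py .4928 .2406 .112
```

```text
tcp [0.49   0.2385 0.1578] f [-1.9 -1.4 -1. ] w 0.0916 shift units [-0.35 -0.05  1.09]
[[ 0.928  0.059  0.367]
 [ 0.056 -0.998  0.019]
 [ 0.368  0.003 -0.93 ]]
```

servo_tool(steps="-0.2 0 0.6 0 0 0; -0.35 0 1.1 0 0 0; -0.35 0 1.7 0 0 0; -0.35 0 2.3 0 0 0; -0.35 0 2.3 0 0 0")

```text
clock: 13.17
eef_pos: [0.5147, 0.241, 0.0708]
ee_rot: [[0.926, 0.059, 0.372], [0.055, -0.998, 0.02], [0.372, 0.002, -0.928]]
contact_force: [-1.5, -0.3, -0.6]
gripper_width: 0.0911
grip_force: 0.0
```

```bash
python3 rel.py .530 .243 .019
```

```text
tcp [0.5147 0.241  0.0708] f [-1.5 -0.3 -0.6] w 0.0911 shift units [-0.12 -0.03  1.35]
[[ 0.926  0.059  0.372]
 [ 0.055 -0.998  0.02 ]
 [ 0.372  0.002 -0.928]]
```

servo_tool(steps="-0.1 0 0.4 0 0 0; -0.1 0 0.7 0 0 0; -0.1 0 0.9 0 0 0; -0.1 0 1.0 0 0 0; -0.1 0 1.05 0 0 0")

```text
clock: 13.58
eef_pos: [0.5275, 0.2454, 0.04]
ee_rot: [[0.928, 0.056, 0.368], [0.055, -0.998, 0.011], [0.368, 0.01, -0.93]]
contact_force: [-0.0, -0.5, 0.4]
gripper_width: 0.0915
grip_force: 0.0
```

servo_tool(steps="0 0 0.05 0 0 0; 0 0 0.1 0 0 0; 0 0 0.15 0 0 0; 0 0 0.15 0 0 0")

```text
clock: 13.92
eef_pos: [0.529, 0.246, 0.0353]
ee_rot: [[0.93, 0.055, 0.365], [0.056, -0.998, 0.008], [0.364, 0.013, -0.931]]
contact_force: [0.1, -0.4, 0.4]
gripper_width: 0.0912
grip_force: 0.0
```

servo_tool(steps="0 0 0.05 0 0 0; 0 0 0.1 0 0 0; 0 0 0.1 0 0 0")

```text
clock: 14.17
eef_pos: [0.5304, 0.2465, 0.0325]
ee_rot: [[0.93, 0.054, 0.363], [0.056, -0.998, 0.006], [0.363, 0.015, -0.932]]
contact_force: [0.7, -0.0, 0.7]
gripper_width: 0.0911
grip_force: 0.0
```

```bash
python3 - <<'E'
from h import *
s=arm.get_state();print(np.round(s["joint_pos"],3),np.round(s["joint_vel"],3),np.round(s["tau"],1))
E
python3 rel.py .530 .243 .019
```

```text
[ 0.479  0.335  2.211 -0.567  0.306  2.511] [-0.002 -0.003  0.005  0.005  0.    -0.004] [  0.  -57.  -28.   -0.3  -0.7   0.1]
tcp [0.5304 0.2465 0.0325] f [ 0.7 -0.   0.7] w 0.0911 shift units [-0.14  0.08  0.31]
[[ 0.93   0.054  0.363]
 [ 0.056 -0.998  0.006]
 [ 0.363  0.015 -0.932]]
```

Joint 5 has reached its lower limit at this tilt, so I'll back off and grasp with about 0.2 rad of tilt instead. The pads close along y, so pitch is free.

servo_tool(steps="0 0 -0.4 0 0 0; 0 0 -0.9 0 -0.05 0; 0 0 -1.2 0 -0.12 0; 0 0 -1.2 0 -0.184 0; 0 0 -1.2 0 -0.184 0")

```text
clock: 14.58
eef_pos: [0.5153, 0.2471, 0.0792]
ee_rot: [[0.981, 0.054, 0.187], [0.055, -0.998, -0.002], [0.187, 0.012, -0.982]]
contact_force: [0.2, -0.1, 0.9]
gripper_width: 0.0912
grip_force: 0.0
```

```bash
cat >> rel.py <<'E'
    from scipy.spatial.transform import Rotation as Ro
    th=float(sys.argv[4]);yaw=float(sys.argv[5])
    cy,sy,c,s=np.cos(yaw),np.sin(yaw),np.cos(th),np.sin(th)
    D=np.array([[cy*c,sy,cy*s],[sy*c,-cy,sy*s],[s,0,-c]])
    print("turn",Ro.from_matrix(R.T@D).as_rotvec().round(3),"q",np.round(arm.get_state()["joint_pos"],2))
E
python3 rel.py .5224 .2424 .020 .2 .0594
```

```text
tcp [0.5153 0.2471 0.0792] f [ 0.2 -0.1  0.9] w 0.0912 shift units [-0.11  0.11  1.49]
[[ 0.981  0.054  0.187]
 [ 0.055 -0.998 -0.002]
 [ 0.187  0.012 -0.982]]
turn [ 0.013  0.012 -0.003] q [ 0.45  0.26  2.14 -0.15  0.58  2.09]
```

servo_tool(steps="-0.1 0.1 0.5 0.013 0.012 0; -0.1 0.1 0.9 0.013 0.012 0; -0.1 0.1 1.2 0.013 0.012 0; -0.1 0.1 1.3 0.013 0.012 0; -0.1 0.1 1.3 0.013 0.012 0")

```text
clock: 15.0
eef_pos: [0.5183, 0.2414, 0.0243]
ee_rot: [[0.979, 0.056, 0.196], [0.056, -0.998, 0.008], [0.197, 0.003, -0.98]]
contact_force: [-0.9, -0.9, -0.3]
gripper_width: 0.0908
grip_force: 0.0
```

servo_tool(steps="0 0 0.05 0 0 0; 0 0 0.1 0 0 0; 0 0 0.15 0 0 0; 0 0 0.15 0 0 0")

```text
clock: 15.33
eef_pos: [0.5203, 0.2419, 0.0199]
ee_rot: [[0.979, 0.057, 0.198], [0.056, -0.998, 0.01], [0.198, 0.002, -0.98]]
contact_force: [-1.3, -0.1, -0.1]
gripper_width: 0.0912
grip_force: 0.0
```

servo_tool(steps="0 0 0.05 0 0 0; 0 0 0.1 0 0 0; 0 0 0.1 0 0 0")

```text
clock: 15.58
eef_pos: [0.5211, 0.2421, 0.018]
ee_rot: [[0.979, 0.056, 0.198], [0.056, -0.998, 0.009], [0.199, 0.002, -0.98]]
contact_force: [-27.7, -7.5, 54.5]
gripper_width: 0.0908
grip_force: 30.4
```

servo_tool(steps="0 0 -0.15 0 0 0; 0 0 -0.15 0 0 0")

```text
clock: 15.75
eef_pos: [0.5202, 0.2421, 0.0229]
ee_rot: [[0.978, 0.057, 0.199], [0.056, -0.998, 0.01], [0.199, 0.001, -0.98]]
contact_force: [0.6, 0.1, -0.1]
gripper_width: 0.0911
grip_force: 0.0
```

servo_tool(steps="0 0 0 0 0 0; 0 0 0 0 0 0; 0 0 0 0 0 0; 0 0 0 0 0 0; 0 0 0 0 0 0", claw=1)

```text
clock: 16.17
eef_pos: [0.5196, 0.2417, 0.0214]
ee_rot: [[0.979, 0.056, 0.197], [0.056, -0.998, 0.009], [0.198, 0.002, -0.98]]
contact_force: [0.2, -0.6, -0.1]
gripper_width: 0.0608
grip_force: 0.0
```

servo_tool(steps="0 0 0 0 0 0; 0 0 0 0 0 0; 0 0 0 0 0 0; 0 0 0 0 0 0; 0 0 0 0 0 0")

```text
clock: 16.58
eef_pos: [0.5196, 0.2417, 0.0216]
ee_rot: [[0.979, 0.057, 0.198], [0.056, -0.998, 0.009], [0.198, 0.002, -0.98]]
contact_force: [-0.0, -0.3, -1.6]
gripper_width: 0.0438
grip_force: 30.0
```

Neck held: opening 43.8 mm, 30 N. I'll lift it, and check where the glue and mug are relative to the gripper body at the right bay.

servo_tool(steps="0.15 0 -0.7 0 0 0; 0.3 0 -1.5 0 0 0; 0.45 0 -2.3 0 0 0; 0.6 0 -3.0 0 0 0; 0.75 0 -3.7 0 0 0")

```text
clock: 17.0
eef_pos: [0.5196, 0.242, 0.1743]
ee_rot: [[0.979, 0.057, 0.198], [0.056, -0.998, 0.01], [0.198, 0.002, -0.98]]
contact_force: [0.2, 0.5, -1.7]
gripper_width: 0.0439
grip_force: 30.0
```

```bash
python3 rel.py .4326 -.3016 .17 -.185 .0438
python3 - <<'E'
from h import *
from fit import T
# glue cap (yellow/red) segmentation in original top & scene
for n,box in(("top",(435,215,475,245)),("scene",(195,260,230,305))):
    im=cv2.imread(f"pics/{n}0.png");x0,y0,x1,y1=box
    h=cv2.cvtColor(im[y0:y1,x0:x1],cv2.COLOR_BGR2HSV)
    for nm,a,b in(("yel",(20,120,80),(34,255,255)),("red",(0,170,90),(6,255,255))):
        m=cv2.inRange(h,a,b);v,u=np.nonzero(m)
        if len(u):
            uv=[[u.mean()+x0,v.mean()+y0]];print(n,nm,len(u),np.round(uv,1),"z.16",ray(n,uv,[.16])[0].round(3),"z.08",ray(n,uv,[.08])[0].round(3))
print("mug",ray("top",[[463,208]],[.09]).round(3))
E
```

```text
tcp [0.5196 0.242  0.1743] f [ 0.2  0.5 -1.7] w 0.0439 shift units [-2.91 13.44 -0.46]
[[ 0.979  0.057  0.198]
 [ 0.056 -0.998  0.01 ]
 [ 0.198  0.002 -0.98 ]]
turn [ 0.001 -0.384  0.013] q [ 0.43  0.11  2.11 -0.11  0.75  2.02]
top yel 217 [[452.2 231. ]] z.16 [ 0.383 -0.438  0.16 ] z.08 [ 0.382 -0.462  0.08 ]
top red 60 [[460.9 231.2]] z.16 [ 0.381 -0.468  0.16 ] z.08 [ 0.381 -0.493  0.08 ]
scene yel 326 [[210.9 283.1]] z.16 [ 0.42 -0.49  0.16] z.08 [ 0.374 -0.461  0.08 ]
scene red 74 [[208.8 269.2]] z.16 [ 0.379 -0.457  0.16 ] z.08 [ 0.33  -0.425  0.08 ]
mug [[ 0.462 -0.5    0.09 ]]
```

servo_tool(steps="0 0.4 0 0 -0.08 0; -0.1 1.1 -0.1 0 -0.16 0; -0.2 1.8 -0.1 0 -0.24 0; -0.4 2.5 -0.2 0 -0.32 0.01; -0.6 3.2 -0.2 0 -0.384 0.013")

```text
clock: 17.42
eef_pos: [0.5023, 0.1118, 0.1769]
ee_rot: [[0.982, 0.043, -0.186], [0.042, -0.999, -0.009], [-0.186, 0.001, -0.983]]
contact_force: [0.5, 1.0, -1.9]
gripper_width: 0.0439
grip_force: 30.0
```

servo_tool(steps="-0.1 0.7 0 0 0 0; -0.2 1.4 0 0 0 0; -0.3 2.1 0 0 0 0; -0.4 2.8 0 0 0 0; -0.5 3.5 0 0 0 0")

```text
clock: 17.83
eef_pos: [0.488, -0.0292, 0.1799]
ee_rot: [[0.982, 0.044, -0.183], [0.043, -0.999, -0.01], [-0.184, 0.002, -0.983]]
contact_force: [0.2, 0.1, -0.8]
gripper_width: 0.0437
grip_force: 30.0
```

servo_tool(steps="-0.1 0.7 0 0 0 0; -0.2 1.4 0 0 0 0; -0.3 2.1 0 0 0 0; -0.4 2.8 0 0 0 0; -0.5 3.5 0 0 0 0")

```text
clock: 18.25
eef_pos: [0.4745, -0.1699, 0.1838]
ee_rot: [[0.982, 0.044, -0.183], [0.043, -0.999, -0.01], [-0.184, 0.002, -0.983]]
contact_force: [0.4, 0.8, -1.2]
gripper_width: 0.0438
grip_force: 30.0
```

```bash
python3 rel.py .4326 -.3016 .10 -.185 .0438
```

```text
tcp [ 0.4745 -0.1699  0.1838] f [ 0.4  0.8 -1.2] w 0.0438 shift units [-0.78  3.24  2.28]
[[ 0.982  0.044 -0.183]
 [ 0.043 -0.999 -0.01 ]
 [-0.184  0.002 -0.983]]
turn [ 0.002 -0.    -0.   ] q [-0.35  0.15  2.03 -0.08  1.13  1.22]
```

servo_tool(steps="-0.25 0.7 0 0 0 0; -0.5 1.4 0.1 0 0 0; -0.75 2.1 0.15 0 0 0; -1 2.8 0.2 0 0 0; -1.17 3.24 0.22 0 0 0")

```text
clock: 18.67
eef_pos: [0.432, -0.3022, 0.1839]
ee_rot: [[0.982, 0.043, -0.184], [0.042, -0.999, -0.01], [-0.184, 0.002, -0.983]]
contact_force: [0.2, 0.6, -1.3]
gripper_width: 0.0436
grip_force: 30.0
```

servo_tool(steps="0.1 0 0.5 0 0 0; 0.2 0 1.1 0 0 0; 0.3 0 1.7 0 0 0; 0.4 0 2.2 0 0 0; 0.4 0 2.2 0 0 0")

```text
clock: 19.08
eef_pos: [0.4304, -0.299, 0.0911]
ee_rot: [[0.981, 0.043, -0.188], [0.043, -0.999, -0.007], [-0.188, -0.002, -0.982]]
contact_force: [-0.1, 0.3, -2.1]
gripper_width: 0.0439
grip_force: 30.0
```

```bash
python3 rel.py .4326 -.3016 -.015 -.185 .0438
python3 - <<'E'
from h import *
im=arm.camera("wrist");a=im[:,:,::-1];t=arm.camera("scene")[200:320,200:340,::-1]
t=cv2.resize(t,(466,400),interpolation=cv2.INTER_CUBIC)
cv2.imwrite("pics/pl.png",cv2.resize(cv2.hconcat([a,t]),(800,289)))
E
```

```text
tcp [ 0.4304 -0.299   0.0911] f [-0.1  0.3 -2.1] w 0.0439 shift units [0.55 0.07 2.6 ]
[[ 0.981  0.043 -0.188]
 [ 0.043 -0.999 -0.007]
 [-0.188 -0.002 -0.982]]
turn [-0.002  0.004 -0.   ] q [-0.59  0.31  2.04 -0.14  0.95  1.03]
```

View pics/pl.png

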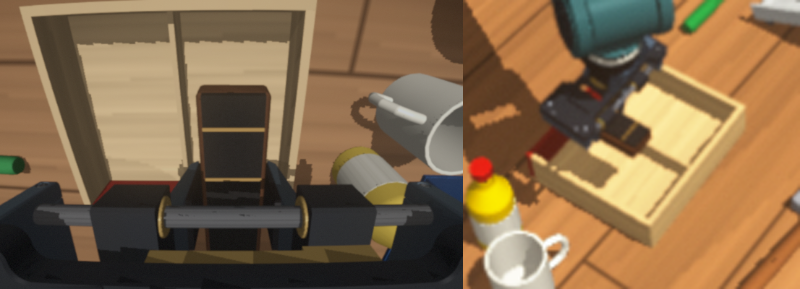

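The last view shows the neck held level at (235,170), centred in the right bay between the partition (178) and wall (300). I'll lower it gently.

servo_tool(steps="0.1 0 0.5 0 0 0; 0.2 0 1.0 0 0 0; 0.3 0 1.5 0 0 0; 0.4 0 1.9 0 0 0; 0.45 0 2.1 0 0 0")

```text
clock: 19.6
eef_pos: [0.4352, -0.3005, 0.0085]
ee_rot: [[0.982, 0.044, -0.183], [0.043, -0.999, -0.01], [-0.183, 0.002, -0.983]]
contact_force: [-1.1, 0.2, -1.8]
gripper_width: 0.044
grip_force: 30.0
```

servo_tool(steps="0 0 0.1 0 0 0; 0.02 0 0.2 0 0 0; 0.02 0 0.2 0 0 0")

```text
clock: 19.85
eef_pos: [0.4345, -0.3007, 0.0011]
ee_rot: [[0.982, 0.044, -0.183], [0.042, -0.999, -0.01], [-0.183, 0.002, -0.983]]
contact_force: [-0.2, -0.8, -0.5]
gripper_width: 0.0439
grip_force: 30.0
```

```bash
python3 rel.py .4326 -.3016 -.02 -.185 .0438
```

```text
tcp [ 0.4345 -0.3007  0.0011] f [-0.2 -0.8 -0.5] w 0.0439 shift units [0.05 0.02 0.53]
[[ 0.982  0.044 -0.183]
 [ 0.042 -0.999 -0.01 ]
 [-0.183  0.002 -0.983]]
turn [ 0.002 -0.001 -0.001] q [-0.59  0.47  2.04 -0.15  0.79  1.06]
```

servo_tool(steps="0.02 0 0.1 0 0 0; 0.04 0 0.2 0 0 0; 0.06 0 0.3 0 0 0; 0.08 0 0.4 0 0 0; 0.08 0 0.4 0 0 0")

```text
clock: 20.27
eef_pos: [0.434, -0.3002, -0.0164]
ee_rot: [[0.982, 0.044, -0.184], [0.043, -0.999, -0.009], [-0.184, 0.001, -0.983]]
contact_force: [-1.3, 0.9, -1.2]
gripper_width: 0.0438
grip_force: 30.0
```

servo_tool(steps="0.01 0 0.03 0 0 0; 0.01 0 0.06 0 0 0; 0.01 0 0.06 0 0 0")

```text
clock: 20.52
eef_pos: [0.4342, -0.3004, -0.0183]
ee_rot: [[0.982, 0.044, -0.184], [0.043, -0.999, -0.009], [-0.184, 0.001, -0.983]]
contact_force: [0.5, 0.1, -1.2]
gripper_width: 0.0437
grip_force: 30.0
```

servo_tool(steps="0.01 0 0.03 0 0 0; 0.01 0 0.05 0 0 0; 0.01 0 0.05 0 0 0")

```text
clock: 20.77
eef_pos: [0.4345, -0.3005, -0.0201]
ee_rot: [[0.982, 0.044, -0.183], [0.043, -0.999, -0.01], [-0.184, 0.002, -0.983]]
contact_force: [0.9, 0.9, 1.7]
gripper_width: 0.0439
grip_force: 30.0
```

servo_tool(steps="-0.05 0 0.01 0 0 0; -0.1 0 0.02 0 0 0; -0.15 0 0.03 0 0 0; -0.2 0 0.035 0 0 0; -0.2 0 0.035 0 0 0")

```text
clock: 21.18
eef_pos: [0.4257, -0.3008, -0.02]
ee_rot: [[0.982, 0.044, -0.184], [0.042, -0.999, -0.01], [-0.184, 0.002, -0.983]]
contact_force: [-0.6, -0.2, 1.1]
gripper_width: 0.044
grip_force: 30.0
```

servo_tool(steps="-0.03 0 0.005 0 0 0; -0.06 0 0.01 0 0 0; -0.06 0 0.01 0 0 0")

```text
clock: 21.43
eef_pos: [0.4252, -0.3011, -0.0198]
ee_rot: [[0.983, 0.043, -0.18], [0.042, -0.999, -0.01], [-0.181, 0.002, -0.984]]
contact_force: [9.5, 4.5, -0.9]
gripper_width: 0.0438
grip_force: 30.0
```

servo_tool(steps="-0.03 0 0.005 0 0 0; -0.05 0 0.01 0 0 0; -0.05 0 0.01 0 0 0")

```text
clock: 21.68
eef_pos: [0.4234, -0.3013, -0.0198]
ee_rot: [[0.983, 0.043, -0.18], [0.042, -0.999, -0.01], [-0.18, 0.003, -0.984]]
contact_force: [9.9, 3.8, -1.5]
gripper_width: 0.044
grip_force: 30.0
```

servo_tool(steps="0.0 0 0.03 0 0 0; 0.01 0 0.03 0 0 0; 0.01 0 0.03 0 0 0")

```text
clock: 21.93
eef_pos: [0.4233, -0.3013, -0.0204]
ee_rot: [[0.982, 0.043, -0.181], [0.042, -0.999, -0.01], [-0.182, 0.002, -0.983]]
contact_force: [5.0, 4.8, 14.8]
gripper_width: 0.0439
grip_force: 30.0
```

servo_tool(steps="0 0 0 0 0 0; 0 0 0 0 0 0; 0 0 0 0 0 0; 0 0 0 0 0 0; 0 0 0 0 0 0", claw=-0.36)

```text
clock: 22.35
eef_pos: [0.4217, -0.3009, -0.0215]
ee_rot: [[0.982, 0.043, -0.184], [0.042, -0.999, -0.009], [-0.184, 0.001, -0.983]]
contact_force: [-0.0, -1.0, -0.1]
gripper_width: 0.0617
grip_force: 0.0
```

servo_tool(steps="-0.05 0 -0.3 0 0 0; -0.1 0 -0.7 0 0 0; -0.2 0 -1.3 0 0 0; -0.3 0 -1.9 0 0 0; -0.45 0 -2.5 0 0 0")

```text
clock: 22.77
eef_pos: [0.4226, -0.3006, 0.0821]
ee_rot: [[0.982, 0.044, -0.183], [0.043, -0.999, -0.01], [-0.184, 0.002, -0.983]]
contact_force: [-0.3, -0.4, 0.2]
gripper_width: 0.062
grip_force: 0.0
```

servo_tool(steps="-0.1 0 -0.7 0 0 0; -0.2 0 -1.4 0 0 0; -0.35 0 -2.1 0 0 0; -0.5 0 -2.8 0 0 0; -0.5 0 -2.8 0 0 0")

```text
clock: 23.18
eef_pos: [0.4255, -0.3019, 0.2001]
ee_rot: [[0.983, 0.044, -0.177], [0.042, -0.999, -0.014], [-0.178, 0.006, -0.984]]
contact_force: [0.7, -0.2, 1.1]
gripper_width: 0.0619
grip_force: 0.0
```

servo_tool(steps="0.12 -0.8 0 0 0 0; 0.24 -1.6 0 0 0 0; 0.36 -2.4 0 0 0 0; 0.48 -3.2 -0.1 0 0 0; 0.59 -4 -0.13 0 0 0", claw=-1)

```text
clock: 23.6
eef_pos: [0.4405, -0.1382, 0.1953]
ee_rot: [[0.982, 0.043, -0.183], [0.042, -0.999, -0.01], [-0.183, 0.002, -0.983]]
contact_force: [0.4, -0.1, -0.5]
gripper_width: 0.0906
grip_force: 0.0
```

servo_tool(steps="0.12 -0.8 0 0 0 0; 0.24 -1.6 0 0 0 0; 0.36 -2.4 0 0 0 0; 0.48 -3.2 -0.1 0 0 0; 0.59 -4 -0.13 0 0 0")

```text
clock: 24.02
eef_pos: [0.4576, 0.0229, 0.1958]
ee_rot: [[0.982, 0.044, -0.183], [0.043, -0.999, -0.009], [-0.183, 0.002, -0.983]]
contact_force: [0.7, -0.0, 0.3]
gripper_width: 0.0908
grip_force: 0.0
```

servo_tool(steps="0.12 -0.8 0 0 0 0; 0.24 -1.6 0 0 0 0; 0.36 -2.4 0 0 0 0; 0.48 -3.2 -0.1 0 0 0; 0.59 -4 -0.13 0 0 0")

```text
clock: 24.43
eef_pos: [0.4748, 0.1839, 0.1963]
ee_rot: [[0.982, 0.044, -0.183], [0.043, -0.999, -0.009], [-0.183, 0.001, -0.983]]
contact_force: [0.1, -0.6, 0.9]
gripper_width: 0.0912
grip_force: 0.0
```

servo_tool(steps="0.12 -0.8 0 0 0.08 0; 0.24 -1.6 0 0 0.16 0; 0.36 -2.4 0 0 0.24 0; 0.48 -3.2 -0.1 0 0.32 0; 0.59 -4 -0.13 0 0.384 0")

```text
clock: 24.85
eef_pos: [0.4917, 0.3448, 0.1973]
ee_rot: [[0.978, 0.044, 0.202], [0.043, -0.999, 0.009], [0.203, -0.0, -0.979]]
contact_force: [1.8, 0.3, 0.3]
gripper_width: 0.0912
grip_force: 0.0
```

```bash
python3 rel.py .494 .341 .12 .2 .058
python3 - <<'E'
from h import *
from fit import T
im=arm.camera("top");cv2.imwrite("pics/top2.png",im[:,:,::-1])
m=((im.max(2)<60)*255).astype(np.uint8);M=np.zeros_like(m);M[178:248,388:428]=m[178:248,388:428]
n,l,st,ce=cv2.connectedComponentsWithStats(cv2.morphologyEx(M,cv2.MORPH_CLOSE,np.ones((3,3))))
for i in range(1,n):
    if st[i,4]>60:
        v,u=np.nonzero(l==i);r=cv2.minAreaRect(np.c_[u,v].astype(np.float32));b=cv2.boxPoints(r)
        print(st[i],ce[i].round(1),np.round(r[2],1)); P=ray("top",b,[.036]*4)
        q=[.4541,-.243,.0438];c,s=np.cos(q[2]),np.sin(q[2]);d=P[:,:2]-q[:2];print(np.c_[c*d[:,0]+s*d[:,1],-s*d[:,0]+c*d[:,1]].round(3))
h=cv2.cvtColor(im,cv2.COLOR_RGB2HSV)
o=cv2.cvtColor(cv2.imread("pics/top0.png"),cv2.COLOR_BGR2HSV)
for k,x in(("old",o),("new",h)):
    m=cv2.inRange(x,(0,170,90),(6,255,255))|cv2.inRange(x,(174,170,90),(180,255,255));m=m[225:255,345:435];v,u=np.nonzero(m);print(k,len(u),u.mean()+345,v.mean()+225, np.polyfit(u,v,1))
E
```

```text
tcp [0.4917 0.3448 0.1973] f [1.8 0.3 0.3] w 0.0912 shift units [-0.34  0.1   1.9 ]
[[ 0.978  0.044  0.202]
 [ 0.043 -0.999  0.009]
 [ 0.203 -0.    -0.979]]
turn [ 0.003 -0.004 -0.014] q [ 0.63  0.13  2.03 -0.15  0.82  2.25]
[399 200  12  40 327] [404.5 220.2] 85.6
[[ 0.042 -0.041]
 [ 0.043 -0.073]
 [-0.1   -0.073]
 [-0.1   -0.041]]
old 149 391.3288590604027 241.4295302013423 [-0.07063993 19.70219742]
new 147 391.312925170068 241.98639455782313 [-0.06339985 19.92262706]
```

First neck sits at the board: local x about -0.026, yaw fine, tote moved about 2 mm. Now the second neck.

servo_tool(steps="-0.1 0.1 0.7 0 0 -0.014; -0.2 0.1 1.4 0 0 -0.014; -0.34 0.1 2.1 0 0 -0.014; -0.34 0.1 2.8 0 0 -0.014; -0.34 0.1 3.4 0 0 -0.014")

```text
clock: 25.32
eef_pos: [0.5053, 0.3391, 0.0588]
ee_rot: [[0.979, 0.058, 0.197], [0.057, -0.998, 0.007], [0.197, 0.005, -0.98]]
contact_force: [-0.1, 0.1, 0.0]
gripper_width: 0.0911
grip_force: 0.0
```

servo_tool(steps="0 0 0.3 0 0 0; 0 0 0.5 0 0 0; 0 0 0.6 0 0 0; 0 0 0.6 0 0 0")

```text
clock: 25.65
eef_pos: [0.5108, 0.3396, 0.0368]
ee_rot: [[0.979, 0.057, 0.198], [0.057, -0.998, 0.007], [0.198, 0.004, -0.98]]
contact_force: [0.4, 0.0, -0.6]
gripper_width: 0.0908
grip_force: 0.0
```

```bash
python3 rel.py .5136 .342 .0216 .2 .058
```

```text
tcp [0.5108 0.3396 0.0368] f [ 0.4  0.  -0.6] w 0.0908 shift units [-0.   -0.06  0.39]
[[ 0.979  0.057  0.198]
 [ 0.057 -0.998  0.007]
 [ 0.198  0.004 -0.98 ]]
turn [0.004 0.001 0.   ] q [ 0.6   0.39  2.06 -0.21  0.53  2.29]
```

servo_tool(steps="0 -0.05 0.15 0 0 0; 0 -0.05 0.25 0 0 0; 0 -0.05 0.32 0 0 0; 0 -0.05 0.37 0 0 0; 0 -0.05 0.37 0 0 0")

```text
clock: 26.07
eef_pos: [0.5134, 0.3417, 0.0219]
ee_rot: [[0.979, 0.057, 0.198], [0.057, -0.998, 0.007], [0.198, 0.005, -0.98]]
contact_force: [-0.7, 0.9, 1.0]
gripper_width: 0.0908
grip_force: 0.0
```

servo_tool(steps="0 0 0 0 0 0; 0 0 0 0 0 0; 0 0 0 0 0 0; 0 0 0 0 0 0; 0 0 0 0 0 0", claw=1)

```text
clock: 26.48
eef_pos: [0.5135, 0.3417, 0.0222]
ee_rot: [[0.979, 0.057, 0.198], [0.057, -0.998, 0.007], [0.198, 0.004, -0.98]]
contact_force: [0.4, 0.1, 0.0]
gripper_width: 0.0607
grip_force: 0.0
```

servo_tool(steps="0 0 0 0 0 0; 0 0 0 0 0 0; 0 0 0 0 0 0; 0 0 0 0 0 0; 0 0 0 0 0 0")

```text
clock: 26.9
eef_pos: [0.5134, 0.3417, 0.0221]
ee_rot: [[0.979, 0.057, 0.198], [0.057, -0.998, 0.007], [0.198, 0.004, -0.98]]
contact_force: [-1.7, 1.7, 0.8]
gripper_width: 0.0437
grip_force: 29.9
```

servo_tool(steps="0.15 0 -0.7 0 0 0; 0.3 0 -1.5 0 0 0; 0.45 0 -2.3 0 0 0; 0.6 0 -3.0 0 0 0; 0.75 0 -3.7 0 0 0")

```text
clock: 27.32
eef_pos: [0.5132, 0.3422, 0.1745]
ee_rot: [[0.979, 0.057, 0.198], [0.057, -0.998, 0.007], [0.198, 0.004, -0.98]]
contact_force: [-0.2, -0.1, -2.1]
gripper_width: 0.0439
grip_force: 30.0
```

servo_tool(steps="0 0.4 0 0 -0.08 0; -0.1 1.1 -0.1 0 -0.16 0; -0.2 1.8 -0.1 0 -0.24 0; -0.4 2.5 -0.2 0 -0.32 0.01; -0.6 3.2 -0.2 0 -0.384 0.013")

```text
clock: 27.73
eef_pos: [0.496, 0.2121, 0.1776]
ee_rot: [[0.982, 0.044, -0.186], [0.043, -0.999, -0.011], [-0.187, 0.003, -0.982]]
contact_force: [0.0, 0.1, -2.7]
gripper_width: 0.0441
grip_force: 30.0
```

servo_tool(steps="-0.1 0.7 0 0 0 0; -0.2 1.4 0 0 0 0; -0.3 2.1 0 0 0 0; -0.4 2.8 0 0 0 0; -0.5 3.5 0 0 0 0")

```text
clock: 28.15
eef_pos: [0.4818, 0.071, 0.1808]
ee_rot: [[0.982, 0.044, -0.184], [0.043, -0.999, -0.013], [-0.184, 0.004, -0.983]]
contact_force: [0.3, 0.4, -2.1]
gripper_width: 0.0436
grip_force: 30.0
```

servo_tool(steps="-0.1 0.7 0 0 0 0; -0.2 1.4 0 0 0 0; -0.3 2.1 0 0 0 0; -0.4 2.8 0 0 0 0; -0.5 3.5 0 0 0 0")

```text
clock: 28.57
eef_pos: [0.4684, -0.0696, 0.1853]
ee_rot: [[0.982, 0.044, -0.183], [0.043, -0.999, -0.012], [-0.184, 0.004, -0.983]]
contact_force: [0.3, -0.2, -2.6]
gripper_width: 0.0435
grip_force: 30.0
```

```bash
python3 rel.py .4285 -.186 .175 -.185 .044
```

```text
tcp [ 0.4684 -0.0696  0.1853] f [ 0.3 -0.2 -2.6] w 0.0435 shift units [-1.06  2.86  0.47]
[[ 0.982  0.044 -0.183]
 [ 0.043 -0.999 -0.012]
 [-0.184  0.004 -0.983]]
turn [ 0.004 -0.    -0.   ] q [-0.17  0.11  2.08 -0.05  1.14  1.38]
```

servo_tool(steps="-0.2 0.6 0.1 0.004 0 0; -0.4 1.2 0.2 0.004 0 0; -0.7 1.9 0.3 0.004 0 0; -1 2.6 0.4 0.004 0 0; -1.06 2.86 0.47 0.004 0 0")

```text
clock: 28.98
eef_pos: [0.4274, -0.187, 0.1749]
ee_rot: [[0.982, 0.042, -0.184], [0.042, -0.999, -0.009], [-0.184, 0.001, -0.983]]
contact_force: [0.1, 0.6, -2.6]
gripper_width: 0.0439
grip_force: 30.0
```

servo_tool(steps="0.1 0 0.5 0 0 0; 0.2 0 1.1 0 0 0; 0.3 0 1.7 0 0 0; 0.4 0 2.2 0 0 0; 0.4 0 2.2 0 0 0")

```text
clock: 29.4
eef_pos: [0.4262, -0.1836, 0.0825]
ee_rot: [[0.981, 0.043, -0.188], [0.043, -0.999, -0.006], [-0.188, -0.002, -0.982]]
contact_force: [-1.5, 0.5, -2.1]
gripper_width: 0.0438
grip_force: 30.0
```

```bash
python3 rel.py .4285 -.186 -.005 -.185 .044
```

```text
tcp [ 0.4262 -0.1836  0.0825] f [-1.5  0.5 -2.1] w 0.0438 shift units [0.46 0.07 2.14]
[[ 0.981  0.043 -0.188]
 [ 0.043 -0.999 -0.006]
 [-0.188 -0.002 -0.982]]
turn [-0.002  0.004 -0.   ] q [-0.4   0.25  2.15 -0.1   0.92  1.19]
```

servo_tool(steps="0.1 0 0.5 0 0 0; 0.2 0 1.0 0 0 0; 0.3 0 1.5 0 0 0; 0.38 0 1.9 0 0 0; 0.43 0 2.1 0 0 0")

```text
clock: 29.82
eef_pos: [0.4298, -0.1844, -0.0007]
ee_rot: [[0.982, 0.044, -0.184], [0.043, -0.999, -0.008], [-0.185, -0.0, -0.983]]
contact_force: [0.1, 0.6, -2.1]
gripper_width: 0.044
grip_force: 30.0
```

servo_tool(steps="0.02 0 0.1 0 0 0; 0.04 0 0.15 0 0 0; 0.04 0 0.2 0 0 0; 0.04 0 0.2 0 0 0")

```text
clock: 30.15
eef_pos: [0.4305, -0.1848, -0.0076]
ee_rot: [[0.982, 0.044, -0.183], [0.043, -0.999, -0.009], [-0.183, 0.001, -0.983]]
contact_force: [-0.7, 1.0, -2.2]
gripper_width: 0.0437
grip_force: 30.0
```

```bash
python3 rel.py .4285 -.186 -.0201 -.185 .044
```

```text
tcp [ 0.4305 -0.1848 -0.0076] f [-0.7  1.  -2.2] w 0.0437 shift units [0.01 0.03 0.32]
[[ 0.982  0.044 -0.183]
 [ 0.043 -0.999 -0.009]
 [-0.183  0.001 -0.983]]
turn [ 0.001 -0.001 -0.   ] q [-0.4   0.42  2.15 -0.12  0.74  1.22]
```

servo_tool(steps="0.01 0 0.08 0 0 0; 0.02 0 0.16 0 0 0; 0.03 0 0.22 0 0 0; 0.03 0 0.22 0 0 0")

```text
clock: 30.48
eef_pos: [0.4294, -0.1845, -0.0174]
ee_rot: [[0.982, 0.044, -0.184], [0.043, -0.999, -0.008], [-0.184, 0.0, -0.983]]
contact_force: [-0.6, 0.6, -2.2]
gripper_width: 0.0442
grip_force: 30.0
```

servo_tool(steps="0 0 0.03 0 0 0; 0.01 0 0.06 0 0 0; 0.01 0 0.06 0 0 0")

```text
clock: 30.73
eef_pos: [0.4296, -0.1847, -0.0195]
ee_rot: [[0.982, 0.044, -0.184], [0.043, -0.999, -0.008], [-0.184, 0.0, -0.983]]
contact_force: [-0.6, 0.3, -1.5]
gripper_width: 0.0435
grip_force: 30.0
```

servo_tool(steps="0 0 0.03 0 0 0; 0 0 0.03 0 0 0")

```text
clock: 30.9
eef_pos: [0.4297, -0.1846, -0.0199]
ee_rot: [[0.982, 0.043, -0.184], [0.042, -0.999, -0.008], [-0.184, 0.0, -0.983]]
contact_force: [-2.7, 4.5, 17.8]
gripper_width: 0.0437
grip_force: 30.0
```

servo_tool(steps="-0.04 0 -0.02 0 0 0; -0.09 0 -0.01 0 0 0; -0.13 0 0 0 0 0; -0.16 0 0.005 0 0 0; -0.16 0 0.005 0 0 0")

```text
clock: 31.32
eef_pos: [0.4226, -0.1849, -0.0199]
ee_rot: [[0.982, 0.044, -0.184], [0.043, -0.999, -0.008], [-0.184, 0.0, -0.983]]
contact_force: [0.3, 0.2, -1.7]
gripper_width: 0.0439
grip_force: 30.0
```

servo_tool(steps="-0.03 0 0.005 0 0 0; -0.06 0 0.01 0 0 0; -0.06 0 0.01 0 0 0")

```text
clock: 31.57
eef_pos: [0.4204, -0.185, -0.0197]
ee_rot: [[0.982, 0.044, -0.184], [0.043, -0.999, -0.008], [-0.184, 0.0, -0.983]]
contact_force: [-0.4, 0.1, -1.5]
gripper_width: 0.0437
grip_force: 30.0
```

servo_tool(steps="-0.03 0 0.005 0 0 0; -0.05 0 0.01 0 0 0; -0.05 0 0.01 0 0 0")

```text
clock: 31.82
eef_pos: [0.4185, -0.1852, -0.0197]
ee_rot: [[0.982, 0.044, -0.183], [0.043, -0.999, -0.008], [-0.184, 0.0, -0.983]]
contact_force: [1.2, 0.3, -2.4]
gripper_width: 0.0435
grip_force: 30.0
```

servo_tool(steps="-0.03 0 0.01 0 0 0; -0.05 0 0.015 0 0 0; -0.05 0 0.015 0 0 0")

```text
clock: 32.07
eef_pos: [0.4183, -0.1856, -0.0195]
ee_rot: [[0.983, 0.043, -0.18], [0.042, -0.999, -0.009], [-0.18, 0.001, -0.984]]
contact_force: [8.0, 2.1, -1.5]
gripper_width: 0.0437
grip_force: 30.0
```

servo_tool(steps="-0.02 0 0.005 0 0 0; -0.03 0 0.01 0 0 0; -0.03 0 0.01 0 0 0")

```text
clock: 32.32
eef_pos: [0.4178, -0.1859, -0.0195]
ee_rot: [[0.983, 0.043, -0.179], [0.042, -0.999, -0.01], [-0.179, 0.002, -0.984]]
contact_force: [9.9, 2.0, -1.4]
gripper_width: 0.0439
grip_force: 30.0
```

servo_tool(steps="0.0 0 0.025 0 0 0; 0.01 0 0.025 0 0 0; 0.01 0 0.025 0 0 0")

```text
clock: 32.57
eef_pos: [0.4177, -0.186, -0.02]
ee_rot: [[0.983, 0.044, -0.18], [0.043, -0.999, -0.01], [-0.18, 0.002, -0.984]]
contact_force: [4.9, 2.1, 15.5]
gripper_width: 0.044
grip_force: 30.0
```

servo_tool(steps="0 0 0 0 0 0; 0 0 0 0 0 0; 0 0 0 0 0 0; 0 0 0 0 0 0; 0 0 0 0 0 0", claw=-0.36)

```text
clock: 32.98
eef_pos: [0.4152, -0.1852, -0.0212]
ee_rot: [[0.982, 0.044, -0.184], [0.043, -0.999, -0.008], [-0.184, 0.0, -0.983]]
contact_force: [-0.4, 0.8, 0.5]
gripper_width: 0.0622
grip_force: 0.0
```

servo_tool(steps="-0.05 0 -0.3 0 0 0; -0.1 0 -0.7 0 0 0; -0.2 0 -1.3 0 0 0; -0.3 0 -1.9 0 0 0; -0.45 0 -2.5 0 0 0")

```text
clock: 33.4
eef_pos: [0.4161, -0.1851, 0.0822]
ee_rot: [[0.982, 0.044, -0.183], [0.043, -0.999, -0.008], [-0.184, 0.0, -0.983]]
contact_force: [0.3, 0.4, 0.3]
gripper_width: 0.0622
grip_force: 0.0
```

servo_tool(steps="-0.1 0 -0.7 0 0 0; -0.2 0 -1.4 0 0 0; -0.35 0 -2.1 0 0 0; -0.5 0 -2.8 0 0 0; -0.5 0 -2.8 0 0 0")

```text
clock: 33.82
eef_pos: [0.4192, -0.1861, 0.1999]
ee_rot: [[0.983, 0.044, -0.177], [0.042, -0.999, -0.011], [-0.177, 0.004, -0.984]]
contact_force: [0.6, -0.1, 1.8]
gripper_width: 0.0621
grip_force: 0.0
```

servo_tool(steps="0.1 -0.8 0 0 0 0; 0.2 -1.6 0 0 0 0; 0.3 -2.4 0 0 0 0; 0.4 -3.2 0 0 0 0; 0.5 -4 0 0 0 0")

```text
clock: 34.23
eef_pos: [0.4292, -0.0229, 0.1909]
ee_rot: [[0.982, 0.043, -0.183], [0.043, -0.999, -0.008], [-0.183, 0.0, -0.983]]
contact_force: [0.4, -0.6, 0.0]
gripper_width: 0.062
grip_force: 0.0
```

Run:
```python
from h import *
from fit import T
im=arm.camera("top");cv2.imwrite("pics/top3.png",im[:,:,::-1])
m=((im.max(2)<60)*255).astype(np.uint8);M=np.zeros_like(m);M[178:248,355:428]=m[178:248,355:428]
n,l,st,ce=cv2.connectedComponentsWithStats(cv2.morphologyEx(M,cv2.MORPH_CLOSE,np.ones((3,3))))
for i in range(1,n):
    if st[i,4]>60:
        v,u=np.nonzero(l==i);r=cv2.minAreaRect(np.c_[u,v].astype(np.float32));b=cv2.boxPoints(r)
        print(st[i],ce[i].round(1),np.round(r[2],1)); P=ray("top",b,[.036]*4)
        q=[.4541,-.243,.0438];c,s=np.cos(q[2]),np.sin(q[2]);d=P[:,:2]-q[:2];print(np.c_[c*d[:,0]+s*d[:,1],-s*d[:,0]+c*d[:,1]].round(3))
o=cv2.imread("pics/top0.png")[:,:,::-1]
for k,x in(("old",o),("new",im)):
    x=cv2.cvtColor(np.ascontiguousarray(x),cv2.COLOR_RGB2HSV)
    m=cv2.inRange(x,(0,170,90),(6,255,255))|cv2.inRange(x,(174,170,90),(180,255,255))
    a=m[225:255,345:435];v,u=np.nonzero(a);print(k,len(u),u.mean()+345,v.mean()+225,np.polyfit(u,v,1))
    a=m[185:215,268:295];v,u=np.nonzero(a);print("  raw",len(u),u.mean()+268,v.mean()+185)
s=arm.get_state();print(s["clock"],np.round(s["joint_pos"],2))
```

```text
[399 200  12  40 326] [404.5 220.3] 85.9
[[ 0.042 -0.041]
 [ 0.043 -0.073]
 [-0.1   -0.073]
 [-0.1   -0.041]]
[366 202  13  40 337] [372.6 222. ] 86.2
[[ 0.042  0.08 ]
 [ 0.043  0.041]
 [-0.1    0.042]
 [-0.1    0.08 ]]
old 149 391.3288590604027 241.4295302013423 [-0.07063993 19.70219742]
  raw 70 279.5 198.0
new 154 391.0779220779221 242.16883116883116 [-0.06784319 20.29490459]
  raw 73 279.35616438356163 198.16438356164383
34.2833 [-0.08  0.02  2.16 -0.02  1.14  1.46]
```

```bash
python3 -c "
from workcell import arm
print(arm.finish_job())"
```

```text
the job is handed in; nothing more can be done
None
```

I handed the job in at about 34 s (limit 72 s). By my camera measurements the guard is open, both dark necks are flat in separate bays against the red board, the tote moved about 2–3 mm and the pale neck stayed put; the hand-in returned no verdict.

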